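Fit a base wheel and lock it with its R-clip

TASK

Fit the loose wheel onto the upright axle of the held-down rail, long hub upwards, lowering it, not dropping it, until it sits on the washer. Then lock it on with the large R-clip: feel for the axle's cross hole with the clip's straight leg and push it through until the bow springs over the axle and sits round it. Do not force the clip, and leave the other things on the bench where they lie.

Things in the scene. Friction and masses are not known exactly. Their poses are not given: they have to be found in the camera images.
- rail: fixed grey square steel tube, 40 x 40 x 240 mm, lying on the bench. Origin on the axle's axis at bench level; z up, y along the tube (it runs from y = -70 to +170 mm), x square to it. On it a 6 mm washer, 34 mm wide (top 46 mm up), round a 22 mm steel axle with a coned top end, 107.5 mm up. At y = +140 mm a black bent-bar holdfast, 136 mm high.
- axle_hole (a point): middle of the axle's cross hole, on the axle's axis 94 mm above the bench; axes as the rail's. The level hole goes right through, 6.6 mm wide, 8 mm high. The axle was clamped tight at any angle: its hole points up to 0.8 rad either way from the rail's x and does not turn under the clip. That angle is not measured: feel for it by aiming the leg at the axle's axis from other sides.
- wheel: wheel lying on the bench, black tyre 125 mm across and 24 mm wide, grey centre. Its long hub, 34 mm across, stands up 16 mm above the tyre: grip it there. Bore 25 mm, right through. Origin: centre of its underside, z up along the bore; hub top at z = 40 mm. About 0.3 kg.
- clip: large R-clip, 5 mm wire, flat on the block. Origin on the straight leg's axis, where the axle's axis lies once home, 2.5 mm over the block. Leg along x from -52 to its rounded 4.4 mm tip at x = +40 mm. Eye overhanging the block, x = -61 to -42, sides straight at y = -2.5 and 21.5 mm: grip across y, at x = -49. Sprung bow on +y, mouth at x = 27; springs over at 5 to 10 N, bends above 20 N.
- block: wood block, 90 x 60 x 20 mm, lying flat; the clip lies on it with its eye over the edge
- small_clip: bystander: a like clip of 3.6 mm wire, 63 mm long, too small for this axle
- washer: bystander: flat steel washer, 38 mm across, 4 mm thick
- bolt: bystander: hex bolt, 63 mm long, 19 mm head
- wrench: bystander: steel wrench, 180 mm long, lying flat
- tape: bystander: black tape measure, 66 x 36 x 62 mm
- offcut: bystander: wood off-cut, 130 x 45 x 19 mm
- glue: bystander: yellow glue bottle, 54 mm across, 160 mm high
There are look-alikes about, which are no part of the job. Of the things that look like the wheel, the smaller one is meant.

How it is judged:
On the way:
1. the wheel is on the axle and sits on the washer (horizontal distance between wheel and axle_hole below 0.004 m and height (world z) of wheel between 0.043 and 0.049 m), for 0.2 s.
At the end, for the whole second after the job is handed in: the wheel sits level on the washer (3 mm in height, 4 mm sideways); the R-clip's leg goes through the axle's hole with the bow sprung round the axle: the hole's middle is within 5 mm along, 3 mm across and 4 mm in height of the clip's origin; both at rest (all of step 1 and angle between wheel's own z axis and vertical below 0.08 rad and x of axle_hole in the frame of clip between -0.005 and 0.005 m and y of axle_hole in the frame of clip between -0.003 and 0.003 m and z of axle_hole in the frame of clip between -0.004 and 0.004 m and linear speed of each of clip, wheel below 0.02 m/s); the robot touches nothing.
It fails at once if the clip is forced: pressed against the axle or rail with more than 20 N (contact force between clip and rail above 20 N).
It fails at once if the wheel is dropped down the axle (falls there faster than 0.6 m/s) (horizontal distance between wheel and axle_hole below 0.006 m and height (world z) of wheel below 0.1 m and linear speed of wheel above 0.6 m/s).
It fails at once if another thing on the bench is shifted by more than 30 mm (distance of any of small_clip, washer, bolt, wrench, tape, offcut, glue from where it was at the start of the episode above 0.03 m).
It also fails if it takes over 72 s, if anything falls off the work surface, if the arm or the gripper's body presses on something with over 40 N, if the wrist force passes 120 N, or if a joint passes its speed limit or range.

ROBOT

A 6-joint arm with a two-finger parallel gripper is mounted at the origin on the work surface. World frame = base frame: x ahead of the robot, y to its left, z up, the work surface at z = 0. Lengths are in m, angles in rad, forces in N, time in s.
With the tool pointing down it reaches from about 0.25 to 0.775 m from the base axis. Payload 4 kg.
Tool frame: the origin (TCP) lies at the very end of the fingers, on their centre line; the grasp point (between the pads) lies hold_point_z behind it (hold_point_z is the distance from the TCP to the grasp point, in m); z points along the fingers, y is the direction in which the jaws open and shut (so a half turn about z gives the same grasp; the last joint's range is limited). The gripper opens to 94 mm and grips with 3 to 60 N. Pads are 16 mm wide; open, the fingers measure 119 mm over their backs; the gripper's body (75 mm by 177 mm) begins 78 mm behind the grasp point.
Start: joints at [-1.286, 0.087, 1.371, -0, 1.684, -0.103], TCP at [0.208, -0.509, 0.168] pointing down, gripper open.
Joint ranges: [-3.1, 3.1], [-0.76, 2.03], [0.27, 2.55], [-1.08, 4.22], [0.17, 2.65], [-2.57, 2.57]. Speed limits (rad/s): [2.79, 2.79, 3.14, 3.14, 3.14, 3.14].

INTERFACE

Orientations are given as [roll, pitch, yaw] about the fixed x, y, z axes, in that order (R = Rz(yaw) Ry(pitch) Rx(roll)).
In Python, from bench import * gives the robot as it stands.
- The arm moves only by the tool step_arm, never from a script. Its argument "increments" is text: rows parted by semicolons, each of 6 numbers parted by spaces: the shift along the tool's x, y, z in cm, then the turn, a rotation vector about the tool's x, y, z in rad. A call has 1 to 5 rows; each row shifts and turns the commanded pose from where the row before left it, along the tool's axes as they then stand; what a row does not reach is not made up. A row lasts 1/10 s, in which the tool goes at most 50 mm and 8.59 degrees, less where a joint would pass 70% of its speed; a pose out of reach is approached as far as the arm can. A call is refused whole if a number of a shift passes 5 or a number of a turn 0.15, either way. A call with a gripper value outside its range is refused whole. "claw" is the gripper's target within -1 to 1 (shut at 1, half-way at 0, fully open at -1), set as the call begins (left out, the last holds). The fingers move at their own pace and stop on an object; the grip force is fixed at half the most. Time passes only in rows, so rows that do not move let the fingers close. It gives the time, the measured TCP pose, the force and the opening at its end, in the units of the state.
- get_obs(): the state, without advancing time (a new reading comes with each control period).
- snapshot(name): name is "side" or "top"; returns the picture (384x512x3 uint8, red, green, blue); there is no depth.
- calibration(name): a dict with "camera_matrix" (3x3 intrinsics, pixels), "eye" and "orientation" of the camera in the world. Camera axes: x right, y up, looking along -z (the intrinsics and any distortion apply to the point x, -y, -z); pixel columns grow to the right and rows downward; lengths in m; the calibration is good to about 2 mm. A picture is of the moment at which its call begins. calibration takes no time and is no camera call.
- close_job(): hands the job in, once; it reports no verdict.
The state is a dict: "time": time; "joint_positions": joint angles; "qvel": joint speeds; "joint_torque": joint torques, N m; "tool_pos": TCP position; "ee_rot": TCP orientation; "wrist_force": force on the tool from outside, world axes, zero at the start; "wrist_torque": the same for the moment, N m; "width": finger opening in m.
Only numpy, scipy, OpenCV 4.12 (cv2) and the standard library are available. Lean on these libraries where they do the work, as an engineer would, in place of code of your own. Each camera call takes 0.05 s, during which the arm holds its last target. There are 200 camera calls.

## Working session

There is one attempt and no reset: what is moved stays moved. The work goes in short steps, Python scripts to look and compute and a tool call to move; the robot and the scene stay as the last step left them, time stands still between calls to the robot, and variables do not carry over. Pictures are saved under pics/ and viewed, about 8 in all and at most 12, crops included, and the job is handed in when it is done.

Besides the shell and the picture viewer there is one more tool, called after "Emit:" as name(argument=value, ...) on one line, values as JSON. step_arm: Moves the arm, as the interface text tells. Its arguments: {"type":"object","properties":{"increments":{"type":"string"},"claw":{"type":"number"}},"required":["increments"]}

```bash
ls; mkdir -p pics
python3 - <<'E'
from bench import *
import cv2
o=get_obs(); print(o)
for n in("side","top"):
    c=calibration(n); print(n,c)
    cv2.imwrite(f"pics/{n}0.png",cv2.resize(snapshot(n)[:,:,::-1],(800,600),interpolation=cv2.INTER_CUBIC))
    cv2.imwrite(f"pics/{n}0raw.png",snapshot(n)[:,:,::-1])
E
```

```text
pics
{'time': 0.0, 'joint_positions': array([-1.28605763e+00,  8.79586413e-02,  1.37223511e+00, -2.57266239e-05,
        1.68360532e+00, -1.03107904e-01]), 'qvel': array([ 6.29448619e-04,  1.91301187e-03, -3.88570507e-04,  4.19110886e-04,
       -9.79664317e-05,  1.21277210e-03]), 'joint_torque': array([ 3.66743243e-04, -3.40187788e+01, -3.02425539e+01,  7.16445479e-02,
        3.30159289e-02, -1.74574088e-04]), 'tool_pos': array([ 0.20781209, -0.50854784,  0.16671201]), 'ee_rot': array([-3.13939533e+00, -2.01661420e-04,  3.87843508e-01]), 'wrist_force': array([0.10761221, 0.35058875, 0.47638301]), 'wrist_torque': array([-0.01376848, -0.06344088,  0.05295414]), 'width': 0.09422570909730811}
side {'camera_matrix': array([[405.27415916,   0.        , 249.41354305],
       [  0.        , 405.27415916, 185.95078468],
       [  0.        ,   0.        ,   1.        ]]), 'eye': array([ 0.35009306, -0.79496145,  0.75813702]), 'orientation': array([ 0.90519426, -0.00811369, -0.19495141])}
top {'camera_matrix': array([[432.76152428,   0.        , 257.64749532],
       [  0.        , 432.76152428, 187.33464588],
       [  0.        ,   0.        ,   1.        ]]), 'eye': array([0.28960115, 0.02398154, 1.24116913]), 'orientation': array([ 0.19736125, -0.01367059, -1.56331274])}
```

View pics/top0.png

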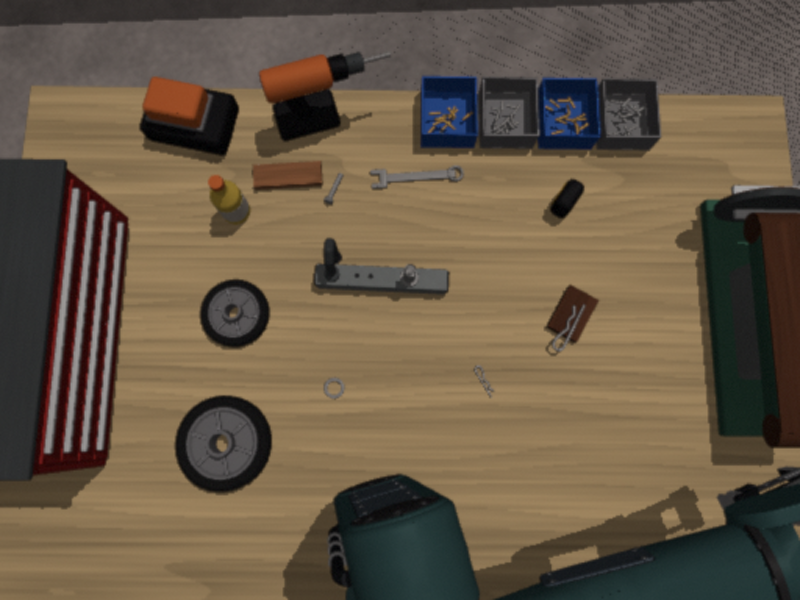

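View pics/side0.png

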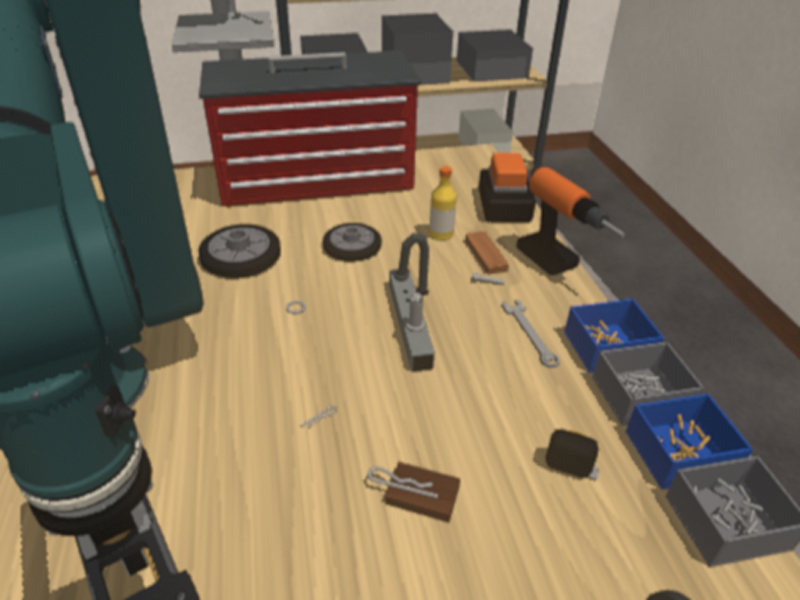

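The top view shows the smaller wheel at (235,313), the rail with its axle top at (410,270), the holdfast at (331,258), and the clip on the block at (568,325) with its eye at (556,345). The side view shows the same layout. Next I'll measure these and take enlarged crops.

```bash
cat > h.py <<'E'
import numpy as np, cv2
from scipy.spatial.transform import Rotation as R
from bench import *
def ray(n,uv):
    c=calibration(n);K=c["camera_matrix"]
    d=np.linalg.inv(K)@np.array([uv[0],uv[1],1.]);d=np.array([d[0],-d[1],-d[2]])
    return np.array(c["eye"]),R.from_euler("xyz",c["orientation"]).apply(d)
def onz(n,uv,z):
    e,d=ray(n,uv);return e+d*(z-e[2])/d[2]
def proj(n,p):
    c=calibration(n);q=R.from_euler("xyz",c["orientation"]).inv().apply(np.array(p)-c["eye"])
    v=c["camera_matrix"]@np.array([q[0],-q[1],-q[2]]);return v[:2]/v[2]
def tri(a,b):
    (e1,d1),(e2,d2)=ray("top",a),ray("side",b)
    d1/=np.linalg.norm(d1);d2/=np.linalg.norm(d2)
    A=np.c_[d1,-d2];t=np.linalg.lstsq(A,e2-e1,rcond=None)[0]
    p,q=e1+d1*t[0],e2+d2*t[1];return (p+q)/2,np.linalg.norm(p-q)
E
python3 - <<'E'
from h import *
s=1.5625
t=cv2.imread("pics/top0raw.png");sd=cv2.imread("pics/side0raw.png")
# tyre contours
for n,im,(u,v) in(("top",t,(235,313)),("side",sd,(352,241))):
    g=im.max(2);m=(g<45).astype(np.uint8)
    cs,_=cv2.findContours(m,cv2.RETR_EXTERNAL,cv2.CHAIN_APPROX_NONE)
    for c in cs:
        if cv2.contourArea(c)>300 and cv2.pointPolygonTest(c,(u/s,v/s),False)>=0: 
            e=cv2.fitEllipse(cv2.convexHull(c));print(n,e,onz(n,e[0],.024)[:2])
def crop(im,u,v,w,h,k): 
    u,v=int(u/s),int(v/s);return cv2.resize(im[v-h//2:v+h//2,u-w//2:u+w//2],None,fx=k,fy=k,interpolation=cv2.INTER_CUBIC),(u-w//2,v-h//2)
A=[crop(t,572,322,50,50,6),crop(t,380,270,80,50,6)[:2],crop(sd,412,490,80,50,6),crop(sd,412,300,50,50,6)]
print([a[1] for a in A])
cv2.imwrite("pics/c1.png",np.vstack([np.hstack([A[0][0],A[1][0]]),np.hstack([A[3][0],A[2][0]])]))
E
```

```text
top ((149.89939880371094, 200.30091857910156), (42.063690185546875, 43.50897216796875), 58.919921875) [0.49242986 0.31507511]
[(341, 181), (203, 147), (223, 288), (238, 167)]
```

View pics/c1.png

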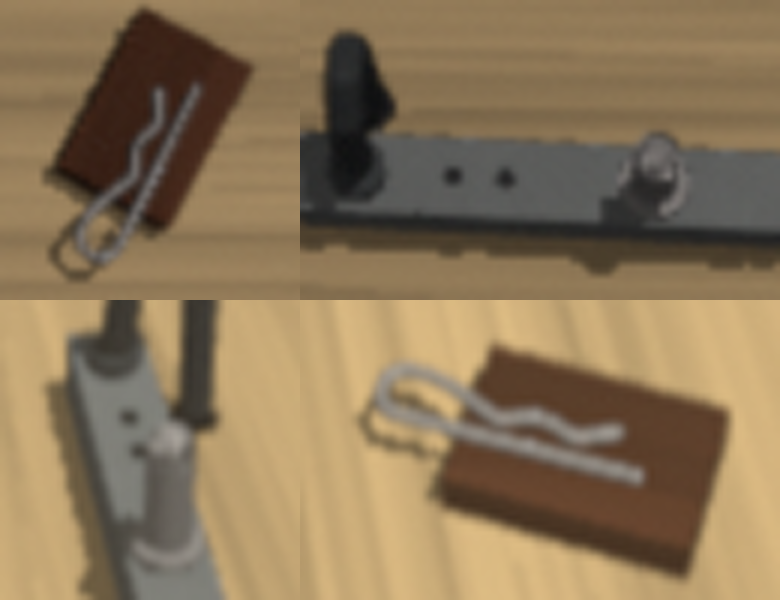

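The enlarged crops show the leg tip at crop (197,88) in the top view and (640,478) in the side view. The bow is on the +y side and the eye overhangs toward the robot. The axle top is at (657,142) in the top view and (168,432) in the side view.

Run:
```python
from h import *
s=1.5625
t=cv2.imread("pics/top0raw.png");sd=cv2.imread("pics/side0raw.png")
P=lambda o,c:np.array([o[0]+c[0]/6-.42,o[1]+c[1]/6-.42])
def legfit(im,a,b,n):
    hsv=cv2.cvtColor(im,cv2.COLOR_BGR2HSV);d=(b-a)/np.linalg.norm(b-a);nrm=np.array([-d[1],d[0]])
    vs,us=np.mgrid[0:384,0:512];p=np.stack([us,vs],-1)-a
    al,ac=p@d,p@nrm;L=np.linalg.norm(b-a)
    w=(im.min(2).astype(float)-45).clip(0)   # grey wire: blue channel high
    w=w*(abs(ac)<2.2)*(al>2)*(al<L*.62)
    x=al[w>0];y=ac[w>0];k=np.polyfit(x,y,1,w=np.sqrt(w[w>0]))
    return lambda q:a+d*q+nrm*(k[0]*q+k[1]),k
tt,te=P((341,181),(199,86)),P((341,181),(112,250))
st,se=P((223,288),(342,178)),P((223,288),(100,115))
for n,im,a,b in(("top",t,tt,te),("side",sd,st,se)):
    f,k=legfit(im,a,b,n);p,q=onz(n,f(0),.0225),onz(n,f(np.linalg.norm(b-a)),.0225)
    d=(p-q)/np.linalg.norm(p-q);print(n,k,"tip",p,"yaw",np.arctan2(d[1],d[0]),"origin",p-.04*d,"grip",p-.089*d+.0095*np.array([-d[1],d[0],0]),"eye-end",q)
ax=P((203,147),(357,142));as_=P((238,167),(168,132))
print("axle",onz("top",ax,.1075),onz("side",as_,.1075),tri(ax,as_))
# rail direction, top edges at z=.04: top view upper edge of rail
a,b=P((203,147),(420-300,135)),P((203,147),(775-300,149))
A,B=onz("top",a,.04),onz("top",b,.04);print("rail edge",A,B,"yaw y-axis",np.arctan2(*(A-B)[[1,0]])-np.pi/2)
k=6
c1=cv2.resize(t[175:225,118:183],None,fx=k,fy=k,interpolation=cv2.INTER_CUBIC)
c2=cv2.resize(sd[130:180,193:258],None,fx=k,fy=k,interpolation=cv2.INTER_CUBIC)
cv2.imwrite("pics/w1.png",np.hstack([c1,c2]))
```

```text
top [-0.02960059  0.19957696] tip [ 0.51490623 -0.32406198  0.0225    ] yaw -0.4869542611352883 origin [ 0.47955574 -0.30534452  0.0225    ] grip [ 0.44069679 -0.2740199   0.0225    ] eye-end [ 0.43448368 -0.28147967  0.0225    ]
side [0.00547615 0.09904224] tip [ 0.51356223 -0.3225184   0.0225    ] yaw -0.4910595506885372 origin [ 0.47828888 -0.30365598  0.0225    ] grip [ 0.43955886 -0.2721721   0.0225    ] eye-end [ 0.43576768 -0.28091777  0.0225    ]
axle [ 0.56348153 -0.001408    0.1075    ] [ 0.55468838 -0.00137876  0.1075    ] (array([ 0.55895431, -0.0011292 ,  0.10810168]), np.float64(0.00853250423589205))
rail edge [0.58199359 0.10975941 0.04      ] [ 0.57697146 -0.05907781  0.04      ] yaw y-axis -0.029736601776902516
```

View pics/w1.png

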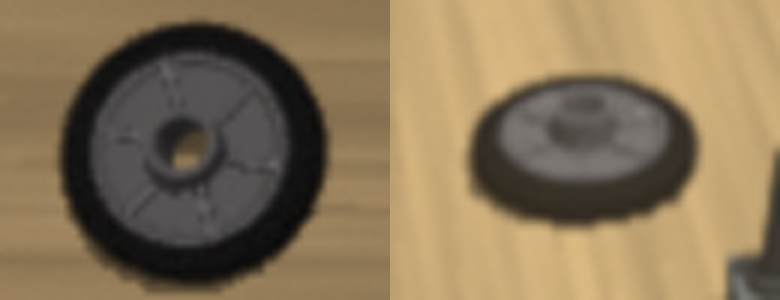

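Run:
```python
from h import *
P=lambda o,c:np.array([o[0]+c[0]/6-.42,o[1]+c[1]/6-.42])
a,b=P((118,175),(184,146)),P((193,130),(195,103))
print("hub",onz("top",a,.04),onz("side",b,.04),tri(a,b))
t=cv2.imread("pics/top0raw.png");sd=cv2.imread("pics/side0raw.png")
out=[]
for n,im,o in(("top",t,(245,155)),("side",sd,(238,167))):
    k=10;c=cv2.resize(im[o[1]:o[1]+50,o[0]:o[0]+40],None,fx=k,fy=k,interpolation=cv2.INTER_CUBIC)
    for z,r in((.1075,.006),(.1025,.011),(.046,.011),(.046,.017)):
        q=np.array([(proj(n,[.5585+r*np.cos(x),-.001+r*np.sin(x),z])-o+.5)*k for x in np.linspace(0,6.28,40)]).astype(np.int32)
        cv2.polylines(c,[q],True,(0,0,255),1)
    for x in(-.02,.02):
        q=np.array([(proj(n,np.array([.5585,-.001,.04])+R.from_euler("z",-.03).apply([x,y,0]))-o+.5)*k for y in(-.07,.17)]).astype(np.int32)
        cv2.polylines(c,[q],False,(0,255,0),1)
    out.append(c)
cv2.imwrite("pics/a1.png",np.hstack(out))
```

```text
hub [0.49366323 0.31609186 0.04      ] [0.49499878 0.31955739 0.04      ] (array([0.49385857, 0.31548514, 0.04253368]), np.float64(0.0012342525354953667))
```

View pics/a1.png

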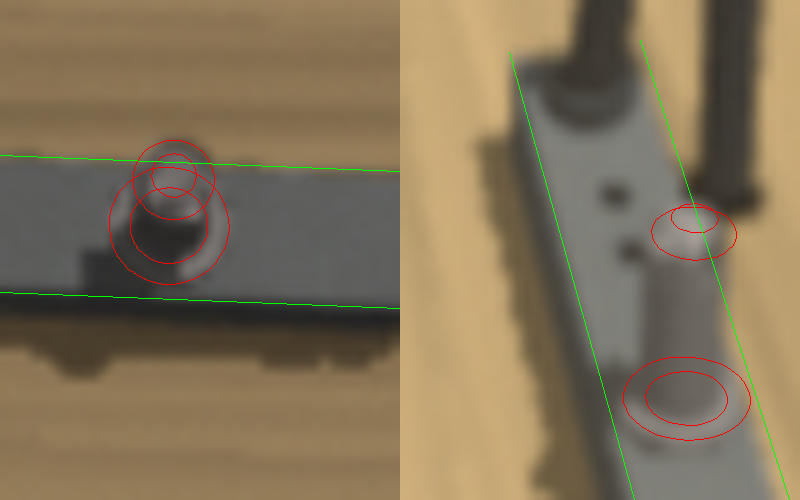

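The projected axle outline fits both views, so I take the axle at about (0.558, -0.001), rail yaw about -0.03, wheel hub at about (0.494, 0.316) and clip yaw about -0.49. Moving over the wheel now.

Emit:
step_arm(increments="2.9 -3.3 0.3 0 0 0;2.9 -3.3 0.3 0 0 0;2.9 -3.3 0.3 0 0 0;2.9 -3.3 0.3 0 0 0;2.9 -3.3 0.3 0 0 0", claw=-1)

```text
time: 0.7
tool_pos: [0.28, -0.2999, 0.1526]
ee_rot: [-3.142, -0.0, 0.387]
wrist_force: [0.6, 0.8, 0.1]
width: 0.0938
```

Emit:
step_arm(increments="2.9 -3.3 0.3 0 0 0;2.9 -3.3 0.3 0 0 0;2.9 -3.3 0.3 0 0 0;2.9 -3.3 0.3 0 0 0;2.9 -3.3 0.3 0 0 0")

```text
time: 1.2
tool_pos: [0.3518, -0.0923, 0.1378]
ee_rot: [3.141, -0.001, 0.387]
wrist_force: [1.1, -0.9, -0.1]
width: 0.0939
```

Emit:
step_arm(increments="2.9 -3.3 0.3 0 0 0;2.9 -3.3 0.3 0 0 0;2.9 -3.3 0.3 0 0 0;2.9 -3.3 0.3 0 0 0;2.9 -3.3 0.3 0 0 0")

```text
time: 1.7
tool_pos: [0.4236, 0.1155, 0.1228]
ee_rot: [3.141, -0.0, 0.388]
wrist_force: [0.8, -0.7, 0.3]
width: 0.0939
```

Emit:
step_arm(increments="2.9 -3.3 0.3 0 0 0;2.9 -3.3 0.3 0 0 0;2.9 -3.3 0.3 0 0 0;2.9 -3.3 0.3 0 0 0;0 0 0 0 0 0")

```text
time: 2.2
tool_pos: [0.4809, 0.2836, 0.1086]
ee_rot: [-3.14, 0.002, 0.393]
wrist_force: [-0.2, 0.2, 0.5]
width: 0.0938
```

Emit:
step_arm(increments="1.2 -1.2 1 0 0 0;1.2 -1.25 1 0 0 0;0 0 1.5 0 0 0;0 0 1.5 0 0 0;0 0 1.5 0 0 0")

```text
time: 2.7
tool_pos: [0.4933, 0.3101, 0.0444]
ee_rot: [3.141, 0.001, 0.387]
wrist_force: [-0.1, 0.8, 0.9]
width: 0.0941
```

Emit:
step_arm(increments="0 0 1.2 0 0 0;0 0 0 0 0 0;0 0 0 0 0 0")

```text
time: 3.0
tool_pos: [0.4938, 0.311, 0.0337]
ee_rot: [3.141, 0.0, 0.387]
wrist_force: [-0.2, 0.5, -0.7]
width: 0.0941
```

Emit:
step_arm(increments="0.2 -0.45 0.4 0 0 0;0 0 0 0 0 0")

```text
time: 3.2
tool_pos: [0.4944, 0.317, 0.0303]
ee_rot: [-3.141, -0.001, 0.388]
wrist_force: [-0.4, 0.0, 0.1]
width: 0.0938
```

Emit:
step_arm(increments="0 0 0 0 0 0;0 0 0 0 0 0;0 0 0 0 0 0;0 0 0 0 0 0;0 0 0 0 0 0", claw=1)

```text
time: 3.7
tool_pos: [0.4941, 0.3163, 0.0299]
ee_rot: [3.141, -0.0, 0.388]
wrist_force: [0.3, 0.1, -0.7]
width: 0.0573
```

Emit:
step_arm(increments="0 0 0 0 0 0;0 0 0 0 0 0;0 0 0 0 0 0")

```text
time: 4.0
tool_pos: [0.4941, 0.3162, 0.0298]
ee_rot: [3.141, -0.0, 0.388]
wrist_force: [-0.8, 0.4, 0.2]
width: 0.0336
```

Emit:
step_arm(increments="0 0 0 0 0 0;0 0 0 0 0 0;0 0 -1 0 0 0;0 0 -2.5 0 0 0;0 0 -2.5 0 0 0")

```text
time: 4.5
tool_pos: [0.4937, 0.3161, 0.0906]
ee_rot: [3.141, 0.001, 0.388]
wrist_force: [0.9, 0.2, -0.1]
width: 0.0005
```

Emit:
step_arm(increments="0 0 -2.5 0 0 0;0 0 -2.5 0 0 0;0 0 -2.5 0 0 0;-0.5 2.7 -2.5 0 0 0;-0.5 2.7 -0.5 0 0 0")

```text
time: 5.0
tool_pos: [0.5069, 0.2632, 0.2]
ee_rot: [3.141, -0.008, 0.39]
wrist_force: [0.7, 0.8, 0.7]
width: 0.0003
```

Emit:
step_arm(increments="-0.6 2.7 0 0 0 0;-0.6 2.7 0 0 0 0;-0.6 2.7 0 0 0 0;-0.6 2.7 0 0 0 0;-0.6 2.7 0 0 0 0")

```text
time: 5.5
tool_pos: [0.5287, 0.1251, 0.1959]
ee_rot: [3.141, -0.001, 0.388]
wrist_force: [0.3, -0.4, -0.4]
width: 0.0006
```

Emit:
step_arm(increments="-0.5 2.7 0 0 0 0;-0.5 2.7 0 0 0 0;-0.5 2.7 0 0 0 0;-0.5 2.7 0 0 0 0;-0.1 2.1 0 0 0 0")

```text
time: 6.0
tool_pos: [0.558, -0.0028, 0.196]
ee_rot: [3.141, -0.001, 0.387]
wrist_force: [0.2, -0.1, 0.8]
width: 0.0007
```

Emit:
step_arm(increments="0 0 0 0 0 0;0 0 0 0 0 0")

```text
time: 6.2
tool_pos: [0.5578, -0.0011, 0.1954]
ee_rot: [-3.141, -0.001, 0.387]
wrist_force: [-0.1, 1.9, 0.1]
width: 0.0006
```

The gripper closed on nothing, so I need to see whether the wheel moved.

Run:
```python
from h import *
t=snapshot("top")[:,:,::-1];s=snapshot("side")[:,:,::-1]
cv2.imwrite("pics/t2.png",t);cv2.imwrite("pics/s2.png",s)
k=6;f=lambda im:cv2.resize(im,None,fx=k,fy=k,interpolation=cv2.INTER_CUBIC)
cv2.imwrite("pics/w2.png",np.hstack([f(t[175:225,118:183]),f(s[130:180,193:258])]))
m=(t.max(2)<45).astype(np.uint8)
cs,_=cv2.findContours(m,cv2.RETR_EXTERNAL,cv2.CHAIN_APPROX_NONE)
for c in cs:
    if cv2.contourArea(c)>300: e=cv2.fitEllipse(cv2.convexHull(c));print(np.round(e[0],1),np.round(e[1],1),onz("top",e[0],.024)[:2])
print(get_obs()["width"])
```

```text
[142.5 283.7] [58.7 62.3] [0.26089829 0.32222335]
[149.8 200.3] [41.8 43.1] [0.49250894 0.31538524]
[486.3 201. ] [ 95.2 170.1] [ 0.49992411 -0.64782893]
[221.3 232. ] [126.9 343.9] [0.40420973 0.1101854 ]
[123.   77.6] [44.7 65. ] [0.86568656 0.41686754]
[196.7  73.1] [31.4 47.7] [0.88325786 0.19593331]
[404.   69.3] [35.7 45. ] [ 0.90478828 -0.43429624]
0.0003643370379151472
```

View pics/w2.png

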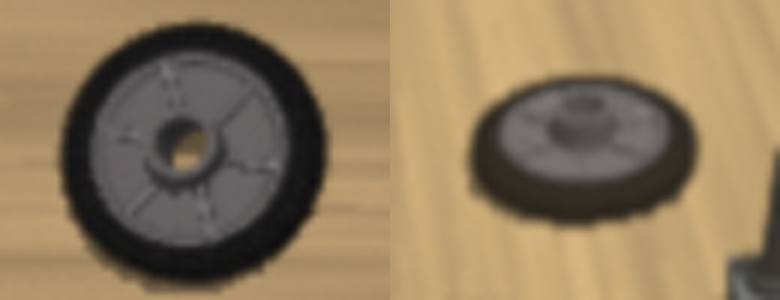

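The wheel has not moved (same ellipse as before), so the fingertips slipped off or closed too high. I'll go back and take the hub lower, with the jaws half open so the fingers fit inside the tyre ring.

Emit:
step_arm(increments="0.6 -3.2 0 0 0 0;0.6 -3.2 0 0 0 0;0.6 -3.2 0 0 0 0;0.6 -3.2 0 0 0 0;0.6 -3.2 0 0 0 0", claw=-0.1)

```text
time: 6.8
tool_pos: [0.5241, 0.1607, 0.1953]
ee_rot: [-3.141, -0.001, 0.39]
wrist_force: [1.4, 0.5, 0.6]
width: 0.037
```

Emit:
step_arm(increments="0.6 -3.2 0 0 0 0;0.6 -3.2 0 0 0 0;0.6 -3.2 1.5 0 0 0;0.6 -3.2 2.5 0 0 0;0.7 -3 2.5 0 0 0")

```text
time: 7.3
tool_pos: [0.493, 0.319, 0.1302]
ee_rot: [-3.141, -0.002, 0.39]
wrist_force: [0.8, 0.5, 0.0]
width: 0.0518
```

Emit:
step_arm(increments="0 0 2.5 0 0 0;0 0 2.5 0 0 0;0 0 2.5 0 0 0;0 0 1.5 0 0 0;0 0 0 0 0 0")

```text
time: 7.8
tool_pos: [0.4916, 0.316, 0.0372]
ee_rot: [3.141, 0.005, 0.389]
wrist_force: [-0.4, -0.4, 0.2]
width: 0.0518
```

Emit:
step_arm(increments="0.2 0.1 0.6 0 0 0;0 0 0 0 0 0;0 0 0 0 0 0")

```text
time: 8.1
tool_pos: [0.4972, 0.3165, 0.0352]
ee_rot: [-3.141, -0.002, 0.388]
wrist_force: [0.2, 0.5, 0.8]
width: 0.0518
```

Emit:
step_arm(increments="0 0 0.2 0 0 0;0 0 0.1 0 0 0;0 0 0 0 0 0")

```text
time: 8.4
tool_pos: [0.4963, 0.3161, 0.0309]
ee_rot: [3.142, -0.0, 0.388]
wrist_force: [-0.4, -0.2, -1.0]
width: 0.0517
```

Emit:
step_arm(increments="0 0 0.15 0 0 0;0 0 0 0 0 0")

```text
time: 8.6
tool_pos: [0.4962, 0.316, 0.0291]
ee_rot: [3.141, 0.0, 0.388]
wrist_force: [-0.1, -0.4, 0.3]
width: 0.0514
```

Emit:
step_arm(increments="0 0 0.15 0 0 0;0 0 0 0 0 0")

```text
time: 8.8
tool_pos: [0.4961, 0.3161, 0.0275]
ee_rot: [3.141, 0.001, 0.388]
wrist_force: [-0.4, 0.2, 0.4]
width: 0.0516
```

Emit:
step_arm(increments="-0.2 -0.1 0.15 0 0 0;0 0 0 0 0 0")

```text
time: 9.0
tool_pos: [0.4936, 0.3162, 0.0261]
ee_rot: [3.142, 0.001, 0.388]
wrist_force: [0.6, -0.1, -0.2]
width: 0.0519
```

Emit:
step_arm(increments="0 0 0.15 0 0 0;0 0 0 0 0 0;0 0 0 0 0 0")

```text
time: 9.3
tool_pos: [0.4941, 0.3163, 0.0248]
ee_rot: [3.141, 0.0, 0.388]
wrist_force: [0.1, 0.3, -0.2]
width: 0.0518
```

Emit:
step_arm(increments="0 0 0 0 0 0;0 0 0 0 0 0;0 0 0 0 0 0;0 0 0 0 0 0;0 0 0 0 0 0", claw=1)

```text
time: 9.8
tool_pos: [0.4941, 0.3163, 0.0249]
ee_rot: [3.141, -0.0, 0.388]
wrist_force: [-0.0, -0.5, -0.2]
width: 0.0148
```

Emit:
step_arm(increments="0 0 0 0 0 0;0 0 0 0 0 0")

```text
time: 10.0
tool_pos: [0.4941, 0.3163, 0.0249]
ee_rot: [3.142, -0.0, 0.388]
wrist_force: [0.4, 1.6, 0.3]
width: 0.0009
```

The jaws passed straight through where the hub should be. I need to see the fingers relative to the wheel.

Run:
```python
from h import *
t=snapshot("top")[:,:,::-1];s=snapshot("side")[:,:,::-1]
cv2.imwrite("pics/t3.png",t);cv2.imwrite("pics/s3.png",s)
p=get_obs()["tool_pos"];print(p,proj("top",p),proj("side",p))
for n,im in(("top",t),("side",s)):
    im=im.copy();u=proj(n,p);im[int(round(u[1])),int(round(u[0]))]=(0,0,255);
    u=np.round(u).astype(int);x0,y0=max(u[0]-50,0),max(u[1]-50,0)
    c=cv2.resize(im[y0:y0+100,x0:x0+100],(400,400),interpolation=cv2.INTER_NEAREST)
    t=c if n=="top" else np.hstack([t,c])
    print(x0,y0)
cv2.imwrite("pics/g3.png",t)
```

```text
[0.49406098 0.3162752  0.02481614] [149.44182851 199.68250209] [225.07842996 151.21642534]
99 150
175 101
```

View pics/g3.png

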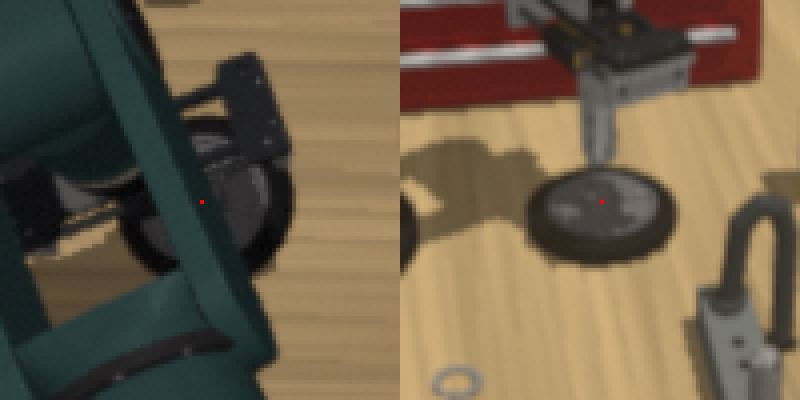

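The projected TCP (red) lies on the hub, but the visible fingertip ends about 9 px above it in the side view, so the tip is really higher or farther away than reported. I'll compare this with the earlier closed-finger frames.

Run:
```python
from h import *
from bench import *
P=[("pics/s2.png","side",[.5578,-.0011,.1954]),("pics/t2.png","top",[.5578,-.0011,.1954]),("pics/s3.png","side",[.49406,.31628,.0248]),("pics/side0raw.png","side",[.2078,-.5085,.1667])]
out=[]
for f,n,p in P:
    im=cv2.imread(f);p=np.array(p);u=np.round(proj(n,p)).astype(int)
    x0=int(np.clip(u[0]-32,0,512-64));y0=int(np.clip(u[1]-30,0,384-48))
    c=cv2.resize(im[y0:y0+48,x0:x0+64],(384,288),interpolation=cv2.INTER_CUBIC)
    for dz,col in((0,(0,0,255)),(.02,(0,255,0)),(.04,(255,0,0))):
        v=(proj(n,p+[0,0,dz])-(x0,y0)+.5)*6;cv2.circle(c,tuple(int(i) for i in v),3,col,-1)
    print(f,x0,y0,proj(n,p));out.append(c)
cv2.imwrite("pics/g4.png",np.vstack([np.hstack(out[:2]),np.hstack(out[2:])]))
o=get_obs();print(o["joint_positions"],o["tool_pos"],o["ee_rot"])
```

```text
pics/s2.png 236 130 [267.96957583 160.26343867]
pics/t2.png 231 134 [262.78047511 164.18101324]
pics/s3.png 193 121 [225.0780612  151.21978847]
pics/side0raw.png 74 336 [105.6835718  406.99711252]
[ 4.72830883e-01  2.36990536e-01  1.48744056e+00 -6.56605195e-05
  1.41723880e+00  1.65589106e+00] [0.49406098 0.3162752  0.02481614] [3.14152144e+00 7.14498729e-05 3.87746195e-01]
```

View pics/g4.png

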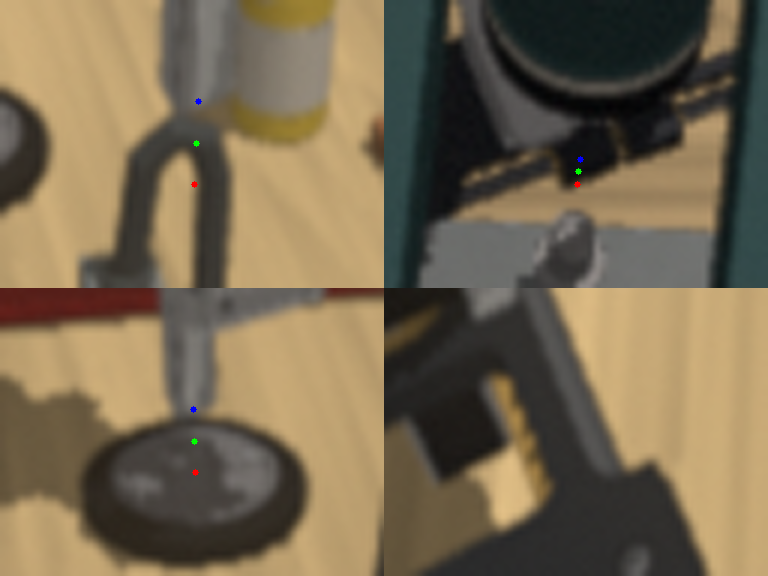

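In both side frames the visible tip ends about 35 mm above the reported TCP, although x agrees. The jaws also closed through the hub without touching it. I'll check the real tip height by touching an empty patch of bench with the fingers closed.

Emit:
step_arm(increments="0 0 -2.5 0 0 0;0 0 -2.5 0 0 0;-1.7 1.8 0 0 0 0;-1.7 1.8 0 0 0 0;-1.7 1.8 0 0 0 0")

```text
time: 10.6
tool_pos: [0.4671, 0.2464, 0.0751]
ee_rot: [3.141, -0.001, 0.388]
wrist_force: [0.9, 0.2, 0.6]
width: 0.0006
```

Emit:
step_arm(increments="-1.7 1.8 1 0 0 0;-1.7 1.8 1.5 0 0 0;0 0 1.5 0 0 0;0 0 1 0 0 0;0 0 0.5 0 0 0")

```text
time: 11.1
tool_pos: [0.4489, 0.2008, 0.0189]
ee_rot: [-3.141, 0.001, 0.388]
wrist_force: [-0.3, -0.4, 0.4]
width: 0.0005
```

Emit:
step_arm(increments="0 0 0.3 0 0 0;0 0 0 0 0 0;0 0 0.3 0 0 0;0 0 0 0 0 0")

```text
time: 11.5
tool_pos: [0.4496, 0.2011, 0.0139]
ee_rot: [3.141, -0.0, 0.388]
wrist_force: [-0.9, 0.3, 0.8]
width: 0.0006
```

Emit:
step_arm(increments="0 0 0.4 0 0 0;0 0 0.4 0 0 0;0 0 0.3 0 0 0;0 0 0 0 0 0")

```text
time: 11.9
tool_pos: [0.4489, 0.2006, 0.0021]
ee_rot: [3.142, 0.001, 0.388]
wrist_force: [0.7, -0.2, -0.2]
width: 0.0002
```

Run:
```python
from h import *
for n in("side","top"): cv2.imwrite(f"pics/{n}p.png",snapshot(n)[:,:,::-1])
o=get_obs();p=o["tool_pos"];print(p,o["wrist_force"])
for z in(0,.02,.04):print(proj("side",p+[0,0,z]),proj("top",p+[0,0,z]))
im=cv2.imread("pics/sidep.png");u=np.round(proj("side",p)).astype(int);x0,y0=u[0]-32,u[1]-36
print(x0,y0)
a=cv2.resize(im[y0:y0+48,x0:x0+64],(512,384),interpolation=cv2.INTER_CUBIC)
cv2.circle(a,tuple(int(i) for i in (proj("side",p)-(x0,y0)+.5)*8),4,(0,0,255),-1)
cv2.imwrite("pics/p1.png",a)
```

```text
[0.44930755 0.20079577 0.00269023] [-0.13324861  0.46548078  0.47140355]
[216.43129977 178.95471039] [190.64648246 216.72430587]
[216.15520378 173.73183393] [189.66966    215.80869092]
[215.87353981 168.40362855] [188.66102649 214.86325819]
184 143
```

View pics/p1.png

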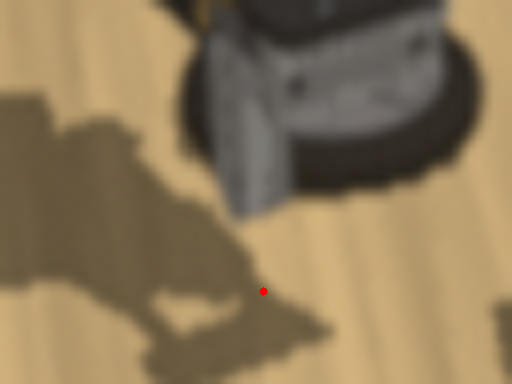

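The fingertip is clearly about 35 mm above the bench while the reported z is 2.7 mm: tip at crop (250,212), projected TCP at (262,292). I'll keep probing down to find the true offset by contact.

Emit:
step_arm(increments="0 0 0.4 0 0 0;0 0 0.5 0 0 0;0 0 0.5 0 0 0;0 0 0.3 0 0 0;0 0 0 0 0 0")

```text
time: 12.5
tool_pos: [0.4487, 0.2006, -0.015]
ee_rot: [-3.142, 0.002, 0.388]
wrist_force: [-0.1, -0.2, 0.5]
width: 0.0002
```

Emit:
step_arm(increments="0 0 0.3 0 0 0;0 0 0.2 0 0 0;0 0 0.2 0 0 0;0 0 0 0 0 0")

```text
time: 12.9
tool_pos: [0.4492, 0.2007, -0.0215]
ee_rot: [3.142, 0.001, 0.388]
wrist_force: [0.2, -0.5, -0.2]
width: 0.0005
```

Emit:
step_arm(increments="0 0 0.2 0 0 0;0 0 0.2 0 0 0;0 0 0 0 0 0")

```text
time: 13.2
tool_pos: [0.4491, 0.2007, -0.0255]
ee_rot: [3.142, 0.001, 0.388]
wrist_force: [-1.0, -0.6, 0.3]
width: 0.0006
```

Emit:
step_arm(increments="0 0 0.2 0 0 0;0 0 0.2 0 0 0;0 0 0 0 0 0")

```text
time: 13.5
tool_pos: [0.4491, 0.2007, -0.0296]
ee_rot: [3.142, 0.001, 0.388]
wrist_force: [-0.5, 0.5, 0.1]
width: 0.0006
```

Emit:
step_arm(increments="0 0 0.15 0 0 0;0 0 0.15 0 0 0")

```text
time: 13.7
tool_pos: [0.4495, 0.2009, -0.0322]
ee_rot: [3.141, -0.0, 0.388]
wrist_force: [-1.5, 0.3, -0.7]
width: 0.0005
```

Emit:
step_arm(increments="0 0 0.15 0 0 0;0 0 0 0 0 0")

```text
time: 13.9
tool_pos: [0.4492, 0.2007, -0.0339]
ee_rot: [3.142, 0.001, 0.388]
wrist_force: [-1.0, 1.2, -1.1]
width: 0.0007
```

Emit:
step_arm(increments="0 0 0.15 0 0 0;0 0 0 0 0 0")

```text
time: 14.1
tool_pos: [0.4493, 0.2008, -0.0354]
ee_rot: [3.142, 0.0, 0.388]
wrist_force: [-0.4, 0.5, 0.5]
width: 0.0003
```

Emit:
step_arm(increments="0 0 0.1 0 0 0;0 0 0 0 0 0")

```text
time: 14.3
tool_pos: [0.4493, 0.2008, -0.0363]
ee_rot: [3.142, 0.0, 0.388]
wrist_force: [-0.4, -0.3, -0.0]
width: 0.0002
```

Emit:
step_arm(increments="0 0 0.1 0 0 0;0 0 0 0 0 0")

```text
time: 14.5
tool_pos: [0.4494, 0.2008, -0.0373]
ee_rot: [3.142, 0.0, 0.388]
wrist_force: [0.1, -0.3, 0.1]
width: 0.0004
```

Emit:
step_arm(increments="0 0 0.12 0 0 0;0 0 0 0 0 0")

```text
time: 14.7
tool_pos: [0.4495, 0.2008, -0.0373]
ee_rot: [3.141, -0.0, 0.388]
wrist_force: [-1.7, -1.6, 5.2]
width: 0.0005
```

Emit:
step_arm(increments="0 0 0.12 0 0 0;0 0 0 0 0 0")

```text
time: 14.9
tool_pos: [0.4495, 0.2009, -0.0374]
ee_rot: [3.141, -0.0, 0.388]
wrist_force: [-4.3, -1.0, 11.6]
width: 0.0005
```

Emit:
step_arm(increments="0 0 0.12 0 0 0;0 0 0 0 0 0")

```text
time: 15.1
tool_pos: [0.4496, 0.2009, -0.0375]
ee_rot: [3.141, -0.0, 0.388]
wrist_force: [-6.9, -2.6, 17.0]
width: 0.0005
```

Emit:
step_arm(increments="0 0 0.12 0 0 0;0 0 0 0 0 0")

```text
time: 15.3
tool_pos: [0.4496, 0.2009, -0.0375]
ee_rot: [3.141, -0.0, 0.388]
wrist_force: [-9.0, -2.9, 22.5]
width: 0.0004
```

Contact came at reported z = -0.0374, so the true tip is 37.4 mm above the reported TCP, at about 5 N/mm. While it's touching, I'll check the horizontal offset with a drawn fingertip footprint.

Run:
```python
from h import *
o=get_obs();p=o["tool_pos"].copy();p[2]=0;y=o["ee_rot"][2]
out=[]
for n in("side","top"):
    im=snapshot(n)[:,:,::-1].copy();cv2.imwrite(f"pics/{n}q.png",im)
    u=np.round(proj(n,p)).astype(int);x0,y0=u[0]-25,u[1]-30
    a=cv2.resize(im[y0:y0+50,x0:x0+50],(400,400),interpolation=cv2.INTER_CUBIC)
    q=[(proj(n,p+R.from_euler("z",y).apply([i*.008,j*.0125,0]))-(x0,y0)+.5)*8 for i,j in((1,1),(1,-1),(-1,-1),(-1,1))]
    cv2.polylines(a,[np.array(q).astype(np.int32)],True,(0,0,255),1)
    g=np.array(q).mean(0);print(n,x0,y0,g,q);out.append(a)
cv2.imwrite("pics/q1.png",np.hstack(out))
```

```text
side 192 150 [200.60712953 241.10846169] [array([202.45783244, 217.92130107]), array([234.83365726, 250.70259051]), array([198.6108725, 264.4765499]), array([166.52615594, 231.33340528])]
top 166 187 [202.00228165 241.89953312] [array([161.69106154, 234.10853578]), array([227.02037136, 208.64480784]), array([242.37474761, 249.62640218]), array([176.92294609, 275.21838666])]
```

View pics/q1.png

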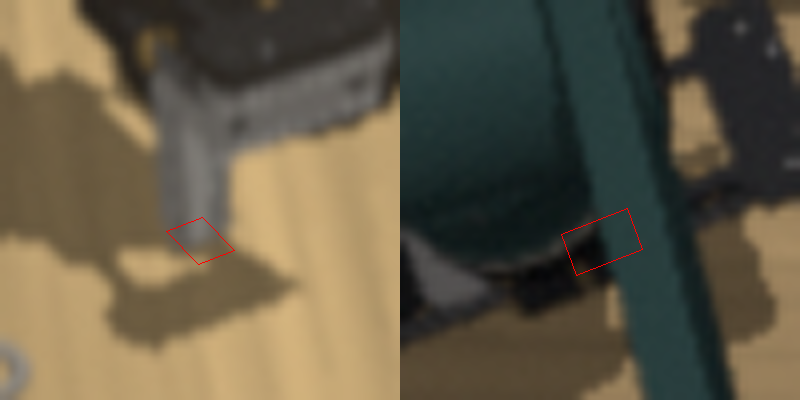

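The horizontal offset is only 1 px, within calibration error, so the offset is purely along z: true z = reported + 37.4 mm. Back to the wheel with that correction.

Emit:
step_arm(increments="0 0 -2.5 0 0 0;0 0 -2.5 0 0 0;0.8 -0.9 -3 0 0 0;1.8 -1.9 0 0 0 0;1.9 -2 0 0 0 0", claw=-0.1)

```text
time: 15.9
tool_pos: [0.4743, 0.2631, 0.0399]
ee_rot: [3.141, -0.004, 0.387]
wrist_force: [0.4, -0.5, 0.1]
width: 0.037
```

Emit:
step_arm(increments="2 -2.1 0 0 0 0;2 -2.1 0 0 0 0;0 0 0 0 0 0;0 0 0 0 0 0;0 0 0 0 0 0")

```text
time: 16.4
tool_pos: [0.4937, 0.3154, 0.0378]
ee_rot: [3.141, 0.001, 0.387]
wrist_force: [0.4, -0.1, -0.5]
width: 0.0517
```

Emit:
step_arm(increments="0 0 1.2 0 0 0;0 0 1.2 0 0 0;0 0 1.2 0 0 0;0 0 0.6 0 0 0;0 0 0 0 0 0")

```text
time: 16.9
tool_pos: [0.4927, 0.3154, -0.0061]
ee_rot: [3.141, 0.004, 0.388]
wrist_force: [-0.8, -0.1, 0.6]
width: 0.0515
```

Emit:
step_arm(increments="0 0 0.3 0 0 0;0 0 0.2 0 0 0;0 0 0 0 0 0")

```text
time: 17.2
tool_pos: [0.4942, 0.3164, -0.0089]
ee_rot: [3.141, -0.0, 0.388]
wrist_force: [0.7, -0.1, 0.3]
width: 0.0515
```

Emit:
step_arm(increments="0 0 0.15 0 0 0;0 0 0 0 0 0")

```text
time: 17.4
tool_pos: [0.4941, 0.3163, -0.0104]
ee_rot: [3.141, -0.0, 0.388]
wrist_force: [0.3, -0.7, 0.2]
width: 0.0518
```

Emit:
step_arm(increments="0 0 0 0 0 0;0 0 0 0 0 0;0 0 0 0 0 0", claw=1)

```text
time: 17.7
tool_pos: [0.4941, 0.3166, -0.0103]
ee_rot: [-3.141, -0.0, 0.388]
wrist_force: [-0.3, 0.1, 0.4]
width: 0.0327
```

Emit:
step_arm(increments="0 0 0 0 0 0;0 0 0 0 0 0;0 0 0 0 0 0")

```text
time: 18.0
tool_pos: [0.494, 0.3166, -0.0104]
ee_rot: [-3.141, -0.0, 0.388]
wrist_force: [-1.0, 0.8, -0.5]
width: 0.0324
```

Gripped at 32.4 mm. Now lifting and carrying it over the holdfast to the axle.

Emit:
step_arm(increments="0 0 -1 0 0 0;0 0 -2.5 0 0 0;0 0 -2.5 0 0 0;0 0 -2.5 0 0 0;0 0 -2.5 0 0 0")

```text
time: 18.5
tool_pos: [0.4935, 0.3156, 0.1]
ee_rot: [3.141, 0.002, 0.388]
wrist_force: [-0.1, 0.6, -3.0]
width: 0.0326
```

Emit:
step_arm(increments="0 0 -2.5 0 0 0;0 1 -2.5 0 0 0;-0.5 2.5 0 0 0 0;-0.6 3 0 0 0 0;-0.6 3 0 0 0 0")

```text
time: 19.0
tool_pos: [0.5139, 0.2206, 0.1494]
ee_rot: [3.141, 0.001, 0.388]
wrist_force: [0.1, -0.1, -4.1]
width: 0.0323
```

Emit:
step_arm(increments="-0.6 3 0 0 0 0;-0.6 3 0 0 0 0;-0.6 3 0 0 0 0;-0.6 3 0 0 0 0;-0.6 3 0 0 0 0")

```text
time: 19.5
tool_pos: [0.5426, 0.0701, 0.1492]
ee_rot: [3.141, 0.002, 0.387]
wrist_force: [0.9, 0.5, -3.6]
width: 0.0326
```

Emit:
step_arm(increments="-0.6 3 0 0 0 0;-0.5 2.5 0 0 0 0;-0.3 1.8 0 0 0 0;0 0 0 0 0 0;0 0 0 0 0 0")

```text
time: 20.0
tool_pos: [0.5573, -0.0012, 0.1491]
ee_rot: [-3.141, 0.001, 0.387]
wrist_force: [-1.5, 0.2, -3.9]
width: 0.0328
```

Emit:
step_arm(increments="0 0 1.5 0 0 0;0 0 1.5 0 0 0;0 0 1.2 0 0 0;0 0 0.4 0 0 0;0 0 0 0 0 0")

```text
time: 20.5
tool_pos: [0.5568, -0.0007, 0.1018]
ee_rot: [-3.14, 0.003, 0.388]
wrist_force: [0.0, -0.0, -3.2]
width: 0.0327
```

Emit:
step_arm(increments="0.1 0 0 0 0 0;0 0 0.2 0 0 0;0 0 0 0 0 0")

```text
time: 20.8
tool_pos: [0.5591, -0.0008, 0.102]
ee_rot: [3.141, -0.001, 0.388]
wrist_force: [-0.9, 0.2, -2.8]
width: 0.0326
```

Emit:
step_arm(increments="0 0 0.2 0 0 0;0 0 0.2 0 0 0;0 0 0 0 0 0")

```text
time: 21.1
tool_pos: [0.5585, -0.0008, 0.0972]
ee_rot: [-3.141, 0.001, 0.388]
wrist_force: [-0.2, 0.1, -4.3]
width: 0.0325
```

Emit:
step_arm(increments="0 0 0.2 0 0 0;0 0 0 0 0 0")

```text
time: 21.3
tool_pos: [0.5586, -0.0008, 0.0952]
ee_rot: [-3.141, 0.001, 0.388]
wrist_force: [-0.0, -0.4, -3.7]
width: 0.0326
```

Emit:
step_arm(increments="0 0 0.2 0 0 0;0 0 0 0 0 0")

```text
time: 21.5
tool_pos: [0.5586, -0.0008, 0.0932]
ee_rot: [-3.141, 0.001, 0.388]
wrist_force: [-1.3, -1.0, -4.2]
width: 0.0326
```

Emit:
step_arm(increments="0 0 0.2 0 0 0;0 0 0 0 0 0")

```text
time: 21.7
tool_pos: [0.5586, -0.0007, 0.0912]
ee_rot: [-3.141, 0.001, 0.388]
wrist_force: [0.7, -0.3, -2.9]
width: 0.0323
```

Emit:
step_arm(increments="0 0 0.2 0 0 0;0 0 0 0 0 0")

```text
time: 21.9
tool_pos: [0.5584, -0.0008, 0.0892]
ee_rot: [-3.141, 0.001, 0.388]
wrist_force: [0.1, 0.8, -3.1]
width: 0.0321
```

Emit:
step_arm(increments="0 0 0.2 0 0 0;0 0 0 0 0 0")

```text
time: 22.1
tool_pos: [0.5584, -0.0008, 0.0871]
ee_rot: [-3.141, 0.001, 0.388]
wrist_force: [-0.5, -1.1, -3.1]
width: 0.0325
```

Emit:
step_arm(increments="0 0 0.4 0 0 0;0 0 0.4 0 0 0;0 0 0.4 0 0 0;0 0 0 0 0 0")

```text
time: 22.5
tool_pos: [0.5583, -0.0007, 0.0744]
ee_rot: [-3.141, 0.001, 0.388]
wrist_force: [0.2, 0.3, -3.8]
width: 0.0325
```

Emit:
step_arm(increments="0 0 0.5 0 0 0;0 0 0.5 0 0 0;0 0 0.5 0 0 0;0 0 0 0 0 0")

```text
time: 22.9
tool_pos: [0.5582, -0.0007, 0.0592]
ee_rot: [-3.141, 0.001, 0.388]
wrist_force: [-1.6, -0.7, -5.1]
width: 0.0323
```

Emit:
step_arm(increments="0 0 0.5 0 0 0;0 0 0.5 0 0 0;0 0 0.5 0 0 0;0 0 0.3 0 0 0;0 0 0 0 0 0")

```text
time: 23.4
tool_pos: [0.5582, -0.0008, 0.0415]
ee_rot: [-3.141, 0.001, 0.388]
wrist_force: [-2.7, 0.1, -4.3]
width: 0.0327
```

Emit:
step_arm(increments="0 0 0.2 0 0 0;0 0 0.2 0 0 0;0 0 0 0 0 0")

```text
time: 23.7
tool_pos: [0.5583, -0.0008, 0.0383]
ee_rot: [-3.141, 0.001, 0.388]
wrist_force: [-4.7, -0.6, -3.8]
width: 0.0321
```

Emit:
step_arm(increments="0 0 0.15 0 0 0;0 0 0 0 0 0")

```text
time: 23.9
tool_pos: [0.5584, -0.0008, 0.037]
ee_rot: [-3.141, 0.001, 0.388]
wrist_force: [-4.6, -0.9, -2.6]
width: 0.0322
```

Emit:
step_arm(increments="0 0 0.1 0 0 0;0 0 0 0 0 0")

```text
time: 24.1
tool_pos: [0.5584, -0.0008, 0.0361]
ee_rot: [-3.141, 0.001, 0.388]
wrist_force: [-6.0, -0.7, -2.1]
width: 0.0325
```

Emit:
step_arm(increments="-0.1 0 0.05 0 0 0;0 0 0 0 0 0")

```text
time: 24.3
tool_pos: [0.5584, -0.001, 0.0358]
ee_rot: [3.141, -0.001, 0.388]
wrist_force: [-2.4, -0.5, -3.6]
width: 0.0324
```

Emit:
step_arm(increments="0 0 0.08 0 0 0;0 0 0 0 0 0")

```text
time: 24.5
tool_pos: [0.5584, -0.001, 0.0357]
ee_rot: [3.141, -0.001, 0.388]
wrist_force: [-4.4, -0.2, 0.5]
width: 0.0325
```

Emit:
step_arm(increments="0 0 0.08 0 0 0;0 0 0 0 0 0")

```text
time: 24.7
tool_pos: [0.5584, -0.001, 0.0356]
ee_rot: [3.141, -0.002, 0.388]
wrist_force: [-6.1, 0.1, 4.3]
width: 0.0327
```

The wheel sits on the washer, with contact at the expected height and Fz rising to +4 N. Releasing, lifting, and turning to the clip's yaw.

Emit:
step_arm(increments="0 0 -0.1 0 0 0;0 0 0 0 0 0;0 0 0 0 0 0;0 0 0 0 0 0", claw=-0.3)

```text
time: 25.1
tool_pos: [0.5586, -0.0012, 0.0352]
ee_rot: [3.141, -0.001, 0.388]
wrist_force: [-0.2, -0.3, -0.1]
width: 0.06
```

Emit:
step_arm(increments="0 0 -1.5 0 0 0;0 0 -2 0 0 0;0 0 -2 0 0 0.145;0 0 -2 0 0 0.146;0 0 -1 0 0 0.146")

```text
time: 25.6
tool_pos: [0.5595, -0.0013, 0.1237]
ee_rot: [3.141, -0.005, -0.055]
wrist_force: [-0.0, -0.0, -0.1]
width: 0.0614
```

Emit:
step_arm(increments="0 0 0 0 0 0.146;0 0 0 0 0 0.146;0 0 0 0 0 0.146;0 0 0 0 0 0;0 0 0 0 0 0")

```text
time: 26.1
tool_pos: [0.5582, -0.0012, 0.1208]
ee_rot: [-3.141, -0.001, -0.484]
wrist_force: [0.1, -0.6, -0.5]
width: 0.0608
```

Emit:
step_arm(increments="0.2 3 0 0 0 0;0.2 3 0 0 0 0;0.2 3 0 0 0 0;0.2 3 0 0 0 0;0.2 3 0 0 0 0")

```text
time: 26.6
tool_pos: [0.4961, -0.1394, 0.1204]
ee_rot: [-3.142, -0.001, -0.484]
wrist_force: [0.5, -0.6, 0.2]
width: 0.061
```

Emit:
step_arm(increments="0.3 3 0 0 0 0;0.3 3 -0.5 0 0 0;0.3 3 2 0 0 0;0.3 3 2 0 0 0;0 0 0 0 0 0")

```text
time: 27.1
tool_pos: [0.4479, -0.2516, 0.0821]
ee_rot: [3.141, 0.005, -0.489]
wrist_force: [0.2, 0.4, -0.7]
width: 0.0612
```

Run:
```python
from h import *
for n in("top","side"): cv2.imwrite(f"pics/{n}r.png",snapshot(n)[:,:,::-1])
o=get_obs();print(o["tool_pos"],o["ee_rot"])
# wheel now on axle: tyre contour, top view
t=cv2.imread("pics/topr.png");m=(t.max(2)<45).astype(np.uint8)
cs,_=cv2.findContours(m,cv2.RETR_EXTERNAL,cv2.CHAIN_APPROX_NONE)
for c in cs:
    e=cv2.fitEllipse(cv2.convexHull(c)) if len(c)>60 else None
    if e and 40<e[1][0]<52:print(np.round(e[0],1),np.round(e[1],1),onz("top",e[0],.070))
```

```text
[ 0.45063276 -0.25001964  0.08484461] [-3.14084852e+00  8.12319330e-04 -4.87104405e-01]
[261.  176.2] [42.6 45.8] [0.55554793 0.00057182 0.07      ]
[122.9  77.6] [44.9 64.7] [0.84380556 0.40225476 0.07      ]
```

Emit:
step_arm(increments="0.1 1.3 1 0 0 0;0.15 1.3 2 0 0 0;0 0 2 0 0 0;0 0 2 0 0 0;0 0 2 0 0 0")

```text
time: 27.7
tool_pos: [0.4417, -0.2743, -0.0052]
ee_rot: [3.141, -0.002, -0.485]
wrist_force: [-0.3, -0.4, -0.1]
width: 0.061
```

Emit:
step_arm(increments="0 0 1 0 0 0;0 0 0.6 0 0 0;0 0 0.3 0 0 0;0 0 0 0 0 0;0 0 0 0 0 0")

```text
time: 28.2
tool_pos: [0.4417, -0.2747, -0.0231]
ee_rot: [3.141, -0.002, -0.487]
wrist_force: [1.2, 0.1, 0.4]
width: 0.0609
```

Emit:
step_arm(increments="-0.1 0 0.3 0 0 0;0 0 0.2 0 0 0;0 0 0 0 0 0")

```text
time: 28.5
tool_pos: [0.4398, -0.2736, -0.0292]
ee_rot: [3.142, 0.0, -0.487]
wrist_force: [-0.3, 0.5, 0.3]
width: 0.061
```

Emit:
step_arm(increments="0 0 0 0 0 0;0 0 0 0 0 0;0 0 0 0 0 0;0 0 0 0 0 0;0 0 0 0 0 0", claw=1)

```text
time: 29.0
tool_pos: [0.4401, -0.2738, -0.029]
ee_rot: [3.142, -0.0, -0.487]
wrist_force: [-0.0, 0.3, -0.5]
width: 0.0247
```

Emit:
step_arm(increments="0 0 0 0 0 0;0 0 0 0 0 0")

```text
time: 29.2
tool_pos: [0.4401, -0.2737, -0.029]
ee_rot: [3.142, -0.0, -0.487]
wrist_force: [-1.0, -0.7, 0.1]
width: 0.0229
```

Clip gripped at 22.9 mm. Lifting and moving to a standoff for yaw -0.8, from which I'll sweep the leg tip around the axle.

Emit:
step_arm(increments="0 0 -0.5 0 0 0;0 0 -1.5 0 0 0;0 0 -2.5 0 0 0;0 0 -2.5 0 0 0;0 0 -2.5 0 0 0")

```text
time: 29.7
tool_pos: [0.4399, -0.2736, 0.0671]
ee_rot: [3.142, 0.0, -0.487]
wrist_force: [0.2, 0.3, -0.3]
width: 0.0229
```

Emit:
step_arm(increments="0 0 -2.5 0 0 0;0 0 -1.9 0 0 0.1;0 0 0 0 0 0.1;0 0 0 0 0 0.11;0 0 0 0 0 0")

```text
time: 30.2
tool_pos: [0.4401, -0.2738, 0.1105]
ee_rot: [-3.142, -0.001, -0.797]
wrist_force: [0.4, 0.0, -1.0]
width: 0.0226
```

```bash
cat >> h.py <<'E'
def plan(psi,gap,z,A=(.5575,-.0008),off=.0497):
    """rows total shift in present tool axes to reach leg-yaw psi, tip gap before axle surface, reported z"""
    o=get_obs();p=o["tool_pos"];y=o["ee_rot"][2]
    u=np.array([np.cos(psi),np.sin(psi)]);v=np.array([np.sin(psi),-np.cos(psi)])
    T=np.array(A)-(off+.04+.011+gap)*u-.0095*v;d=T-p[:2]
    print("T",T.round(4),"shift tool cm",np.round(100*np.array([d@[np.cos(y),np.sin(y)],d@[np.sin(y),-np.cos(y)],p[2]-z]),2),"turn",round(y-psi,3),"now",p.round(4),round(y,3),"w",round(o["width"],4))
E
python3 - <<'E'
from h import *
plan(-.8,.012,.0425)
for n in("top","side"): cv2.imwrite(f"pics/{n}u.png",snapshot(n)[:,:,::-1])
p=get_obs()["tool_pos"];y=get_obs()["ee_rot"][2]
u=np.array([np.cos(y),np.sin(y),0]);v=np.array([np.sin(y),-np.cos(y),0])
out=[]
for n in("top","side"):
    L=[p+[0,0,.0515]+.0095*v+s*u for s in(-.002,.0497,.0897)]
    q=np.array([proj(n,l) for l in L]);print(n,q.round(1).tolist())
    im=cv2.imread(f"pics/{n}u.png");x0,y0=np.round(q.mean(0)).astype(int)-25
    a=cv2.resize(im[y0:y0+50,x0:x0+50],(400,400),interpolation=cv2.INTER_CUBIC)
    for l in q:cv2.circle(a,tuple(int(i) for i in (l-(x0,y0)+.5)*8),2,(0,0,255),-1)
    out.append(a);print(x0,y0)
cv2.imwrite("pics/u1.png",np.hstack(out))
E
```

```text
T [0.4858 0.0867] shift tool cm [-22.59 -28.46   6.8 ] turn 0.003 now [ 0.4401 -0.2738  0.1105] -0.797 w 0.0226
top [[372.4, 217.2], [386.3, 203.2], [396.9, 192.4]]
360 179
side [[236.6, 262.3], [259.1, 274.4], [277.4, 284.2]]
233 249
```

View pics/u1.png

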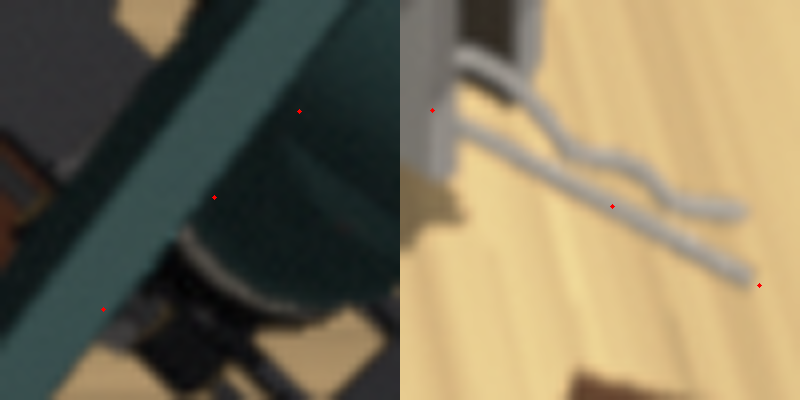

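The side view shows the clip held level, with the leg within about 1 px of where I predicted (tip at (748,278) against (760,285)). Moving to the standoff.

Emit:
step_arm(increments="-2.3 -2.9 0 0 0 0;-2.3 -2.9 0 0 0 0;-2.3 -2.9 0 0 0 0;-2.3 -2.9 0 0 0 0;-2.3 -2.9 0 0 0 0")

```text
time: 30.8
tool_pos: [0.4633, -0.0887, 0.1099]
ee_rot: [-3.142, 0.0, -0.796]
wrist_force: [1.2, 0.1, -0.6]
width: 0.0225
```

Emit:
step_arm(increments="-2.3 -2.9 0 0 0 0;-2.3 -2.9 0 0 0 0;-2.3 -2.9 0 0 0 0;-2.3 -2.9 0 0 0 0;-1.9 -2.4 0 0 0 0")

```text
time: 31.3
tool_pos: [0.4858, 0.0891, 0.1099]
ee_rot: [-3.141, 0.0, -0.794]
wrist_force: [0.4, -0.4, -0.0]
width: 0.0229
```

Emit:
step_arm(increments="0 0 1.8 0 0 0;0 0 2 0 0 0;0 0 2 0 0 0;0 0 1 0 0 0;0 0 0 0 0 0")

```text
time: 31.8
tool_pos: [0.4845, 0.087, 0.0401]
ee_rot: [3.138, 0.003, -0.796]
wrist_force: [-0.4, -0.1, -0.5]
width: 0.0228
```

Run:
```python
from h import *
plan(-.8,.003,.0425)
print(get_obs()["wrist_force"])
```

```text
T [0.4921 0.0802] shift tool cm [ 1.01 -0.07 -0.24] turn 0.004 now [0.4845 0.087  0.0401] -0.796 w 0.0228
[-0.40059839 -0.12876309 -0.53928299]
```

Emit:
step_arm(increments="0.5 -0.05 -0.2 0 0 0;0.4 0 0 0 0 0;0 0 0 0 0 0;0 0 0 0 0 0")

```text
time: 32.2
tool_pos: [0.4934, 0.0808, 0.0448]
ee_rot: [-3.14, -0.001, -0.798]
wrist_force: [-0.2, -0.4, 0.0]
width: 0.0227
```

Run:
```python
from h import *
plan(-.8,0,.0425)
print(get_obs()["wrist_force"],get_obs()["ee_rot"])
```

```text
T [0.4942 0.0781] shift tool cm [0.25 0.14 0.23] turn 0.002 now [0.4934 0.0808 0.0448] -0.798 w 0.0227
[-0.18647065 -0.37734435  0.02504122] [-3.14046794e+00 -1.02805614e-03 -7.97655537e-01]
```

Emit:
step_arm(increments="0.1 0.14 0.22 0 0 0;0 0 0 0 0 0;0 0 0 0 0 0")

```text
time: 32.5
tool_pos: [0.4921, 0.0793, 0.0416]
ee_rot: [3.141, 0.0, -0.797]
wrist_force: [0.5, 0.4, -0.0]
width: 0.0224
```

Emit:
step_arm(increments="0.15 0 0 0 0 0;0 0 0 0 0 0")

```text
time: 32.7
tool_pos: [0.4935, 0.0782, 0.0418]
ee_rot: [-3.142, -0.0, -0.797]
wrist_force: [0.4, -0.0, -1.3]
width: 0.0228
```

Emit:
step_arm(increments="0.12 0 0 0 0 0;0 0 0 0 0 0")

```text
time: 32.9
tool_pos: [0.4944, 0.0773, 0.0418]
ee_rot: [-3.142, -0.0, -0.797]
wrist_force: [0.2, 0.1, 0.0]
width: 0.0223
```

Emit:
step_arm(increments="0.1 0 0 0 0 0;0 0 0 0 0 0")

```text
time: 33.1
tool_pos: [0.4947, 0.0769, 0.0416]
ee_rot: [3.141, 0.001, -0.797]
wrist_force: [-0.9, 0.9, 0.2]
width: 0.0228
```

Emit:
step_arm(increments="0.1 0 0 0 0 0;0 0 0 0 0 0")

```text
time: 33.3
tool_pos: [0.495, 0.0766, 0.0415]
ee_rot: [3.141, 0.002, -0.797]
wrist_force: [-1.8, 2.5, -0.7]
width: 0.023
```

Emit:
step_arm(increments="0.1 0 0 0 0 0;0 0 0 0 0 0")

```text
time: 33.5
tool_pos: [0.4951, 0.0764, 0.0413]
ee_rot: [3.141, 0.003, -0.797]
wrist_force: [-3.9, 4.6, -0.7]
width: 0.0225
```

Contact with the axle surface at yaw -0.8, about 6 N, with no hole there. Now sweeping round in 0.1 rad steps with light pressure.

Emit:
step_arm(increments="-0.1 1.01 0 0 0 -0.1;0 0 0 0 0 0")

```text
time: 33.7
tool_pos: [0.4874, 0.0688, 0.0415]
ee_rot: [3.141, 0.001, -0.697]
wrist_force: [-4.2, 3.4, -0.3]
width: 0.0226
```

Emit:
step_arm(increments="-0.04 1.01 0 0 0 -0.1;0 0 0 0 0 0")

```text
time: 33.9
tool_pos: [0.4812, 0.0609, 0.0416]
ee_rot: [3.141, 0.0, -0.599]
wrist_force: [-1.1, -0.7, -1.2]
width: 0.0225
```

Emit:
step_arm(increments="-0.04 1.01 0 0 0 -0.1;0 0 0 0 0 0")

```text
time: 34.1
tool_pos: [0.476, 0.0525, 0.0419]
ee_rot: [3.141, -0.001, -0.501]
wrist_force: [-1.7, -0.5, -0.3]
width: 0.0224
```

Emit:
step_arm(increments="0.1 0 0 0 0 0;0 0 0 0 0 0")

```text
time: 34.3
tool_pos: [0.4752, 0.0531, 0.0412]
ee_rot: [3.14, 0.003, -0.501]
wrist_force: [-5.6, 1.8, -0.1]
width: 0.0227
```

Emit:
step_arm(increments="0.1 0 0 0 0 0;0 0 0 0 0 0")

```text
time: 34.5
tool_pos: [0.4749, 0.0532, 0.0407]
ee_rot: [3.14, 0.006, -0.501]
wrist_force: [-7.7, 4.1, 0.9]
width: 0.0224
```

Emit:
step_arm(increments="-0.15 -1 -0.07 0 0 0.1;0 0 0 0 0 0;0.2 0 0 0 0 0;0 0 0 0 0 0;0 0 0 0 0 0")

```text
time: 35.0
tool_pos: [0.481, 0.0623, 0.0419]
ee_rot: [-3.141, 0.005, -0.596]
wrist_force: [-4.4, 5.2, 0.2]
width: 0.0226
```

Emit:
step_arm(increments="0.1 0 0 0 0 0;0 0 0 0 0 0;0 0 0 0 0 0")

```text
time: 35.3
tool_pos: [0.481, 0.0622, 0.0416]
ee_rot: [-3.141, 0.007, -0.596]
wrist_force: [-5.9, 6.0, -0.9]
width: 0.0228
```

```bash
cat >> h.py <<'E'
def rad(x,y,psi,fx=0,fy=0,A=(.5575,-.0008)):
    u=np.array([np.cos(psi),np.sin(psi)]);v=np.array([np.sin(psi),-np.cos(psi)]);d=np.array(A)-[x,y]
    print("psi %.3f S %.2f mm  lat(want +9.5) %.2f  Fu %.1f Fv %.1f"%(psi,1e3*d@u,1e3*d@v,u@[fx,fy],v@[fx,fy]))
E
python3 - <<'E'
from h import *
rad(.4951,.0764,-.797,-3.9,4.6);rad(.4812,.0609,-.599,-1.1,-.7);rad(.4749,.0532,-.501,-7.7,4.1)
o=get_obs();rad(*o["tool_pos"][:2],o["ee_rot"][2],*o["wrist_force"][:2])
E
```

```text
psi -0.797 S 98.83 mm  lat(want +9.5) 9.32  Fu -6.0 Fv -0.4
psi -0.599 S 97.80 mm  lat(want +9.5) 7.94  Fu -0.5 Fv 1.2
psi -0.501 S 98.39 mm  lat(want +9.5) 7.69  Fu -8.7 Fv 0.1
psi -0.596 S 98.65 mm  lat(want +9.5) 9.19  Fu -8.2 Fv -1.7
```

No hole at -0.8, -0.7 or -0.6: solid contact, S = 98.7 mm. Next I'll back off, step 0.15 rad, re-aim using the planner, then press. Starting at -0.45.

Emit:
step_arm(increments="-0.4 0 0 0 0 0;-0.03 1.52 0 0 0 -0.146;0 0 0 0 0 0;0 0 0 0 0 0;0 0 0 0 0 0")

```text
time: 35.8
tool_pos: [0.4717, 0.0497, 0.0426]
ee_rot: [3.141, -0.001, -0.454]
wrist_force: [-1.4, -1.1, 0.2]
width: 0.0226
```

Run:
```python
from h import *
plan(-.45,-.003,.0425);o=get_obs();rad(*o["tool_pos"][:2],o["ee_rot"][2],*o["wrist_force"][:2])
```

```text
T [0.4737 0.0503] shift tool cm [ 0.15 -0.13  0.01] turn -0.004 now [0.4717 0.0497 0.0426] -0.454 w 0.0226
psi -0.454 S 99.26 mm  lat(want +9.5) 7.84  Fu -0.7 Fv 1.6
```

Emit:
step_arm(increments="-0.05 -0.15 0 0 0 0;0.15 0 0 0 0 0;0.1 0 0 0 0 0;0 0 0 0 0 0;0 0 0 0 0 0")

```text
time: 36.3
tool_pos: [0.4727, 0.0511, 0.042]
ee_rot: [3.141, 0.002, -0.451]
wrist_force: [-4.4, 3.6, 0.9]
width: 0.0228
```

Run:
```python
from h import *
o=get_obs();rad(*o["tool_pos"][:2],o["ee_rot"][2],*o["wrist_force"][:2])
```

```text
psi -0.451 S 98.96 mm  lat(want +9.5) 9.73  Fu -5.5 Fv -1.3
```

Emit:
step_arm(increments="-0.4 0 0 0 0 0;-0.03 1.39 0 0 0 -0.15;0 0 0 0 0 0;0 0 0 0 0 0;0 0 0 0 0 0")

```text
time: 36.8
tool_pos: [0.4645, 0.0399, 0.0428]
ee_rot: [-3.141, -0.002, -0.303]
wrist_force: [0.2, 0.4, -0.3]
width: 0.0225
```

Run:
```python
from h import *
plan(-.3,-.003,.0425);o=get_obs();rad(*o["tool_pos"][:2],o["ee_rot"][2],*o["wrist_force"][:2])
```

```text
T [0.467  0.0371] shift tool cm [0.32 0.19 0.03] turn -0.003 now [0.4645 0.0399 0.0428] -0.303 w 0.0225
psi -0.303 S 100.90 mm  lat(want +9.5) 11.02  Fu 0.1 Fv -0.4
```

Emit:
step_arm(increments="0.1 0.17 0 0 0 0;0.15 0 0 0 0 0;0.15 0 0 0 0 0;0 0 0 0 0 0;0 0 0 0 0 0")

```text
time: 37.3
tool_pos: [0.4658, 0.0373, 0.0418]
ee_rot: [3.141, 0.003, -0.301]
wrist_force: [-4.1, 1.4, 0.3]
width: 0.0227
```

Run:
```python
from h import *
o=get_obs();rad(*o["tool_pos"][:2],o["ee_rot"][2],*o["wrist_force"][:2])
```

```text
psi -0.301 S 98.89 mm  lat(want +9.5) 9.20  Fu -4.4 Fv -0.1
```

Emit:
step_arm(increments="-0.4 0 0 0 0 0;-0.03 1.5 0 0 0 -0.15;0 0 0 0 0 0;0 0 0 0 0 0;0 0 0 0 0 0")

```text
time: 37.8
tool_pos: [0.4592, 0.0242, 0.0428]
ee_rot: [-3.141, -0.002, -0.153]
wrist_force: [-0.6, -0.4, -0.0]
width: 0.0228
```

Run:
```python
from h import *
plan(-.15,-.003,.0425);o=get_obs();rad(*o["tool_pos"][:2],o["ee_rot"][2],*o["wrist_force"][:2])
```

```text
T [0.4623 0.0232] shift tool cm [0.32 0.05 0.03] turn -0.003 now [0.4592 0.0242 0.0428] -0.153 w 0.0228
psi -0.153 S 100.95 mm  lat(want +9.5) 9.66  Fu -0.5 Fv 0.5
```

Repeat: press, then step on to 0.0.

Emit:
step_arm(increments="0.1 0.03 0 0 0 0;0.15 0 0 0 0 0;0.15 0 0 0 0 0;0 0 0 0 0 0;0 0 0 0 0 0")

```text
time: 38.3
tool_pos: [0.461, 0.0234, 0.0417]
ee_rot: [3.142, 0.003, -0.151]
wrist_force: [-4.6, 1.1, -0.6]
width: 0.0228
```

Run:
```python
from h import *
o=get_obs();rad(*o["tool_pos"][:2],o["ee_rot"][2],*o["wrist_force"][:2])
```

```text
psi -0.151 S 99.06 mm  lat(want +9.5) 9.40  Fu -4.7 Fv -0.4
```

Emit:
step_arm(increments="-0.4 0 0 0 0 0;-0.03 1.51 0 0 0 -0.15;0 0 0 0 0 0;0.25 0 0 0 0 0;0 0 0 0 0 0")

```text
time: 38.8
tool_pos: [0.4593, 0.0087, 0.0428]
ee_rot: [3.141, -0.002, -0.004]
wrist_force: [-0.9, -1.7, -0.7]
width: 0.0228
```

Emit:
step_arm(increments="0.15 0 0 0 0 0;0 0 0 0 0 0;0 0 0 0 0 0")

```text
time: 39.1
tool_pos: [0.4602, 0.0087, 0.0425]
ee_rot: [3.141, -0.001, -0.002]
wrist_force: [-0.4, -1.4, 0.0]
width: 0.0228
```

Run:
```python
from h import *
o=get_obs();rad(*o["tool_pos"][:2],o["ee_rot"][2],*o["wrist_force"][:2])
```

```text
psi -0.002 S 97.32 mm  lat(want +9.5) 9.33  Fu -0.4 Fv 1.4
```

Tip advanced 1.5 mm past the surface (S = 97.3) with no axial force, so the hole is close to yaw 0. Advancing gently while watching lateral force.

Emit:
step_arm(increments="0.15 0 0 0 0 0;0 0 0 0 0 0;0 0 0 0 0 0")

```text
time: 39.4
tool_pos: [0.4619, 0.0086, 0.0426]
ee_rot: [3.141, -0.001, -0.001]
wrist_force: [0.8, -1.9, -0.7]
width: 0.0232
```

Emit:
step_arm(increments="0.15 0 0 0 0 0;0 0 0 0 0 0;0 0 0 0 0 0")

```text
time: 39.7
tool_pos: [0.4631, 0.0087, 0.0425]
ee_rot: [3.141, -0.0, -0.001]
wrist_force: [0.5, -1.6, -1.0]
width: 0.0227
```

Run:
```python
from h import *
o=get_obs();rad(*o["tool_pos"][:2],o["ee_rot"][2],*o["wrist_force"][:2]);print(o["wrist_torque"],o["wrist_force"])
```

```text
psi -0.001 S 94.41 mm  lat(want +9.5) 9.37  Fu 0.5 Fv 1.6
[-0.32433891 -0.05752735 -0.16834213] [ 0.52497408 -1.62687003 -1.0008567 ]
```

Emit:
step_arm(increments="-0.04 0.47 0 0 0 -0.05;0 0 0 0 0 0;0 0 0 0 0 0")

```text
time: 40.0
tool_pos: [0.4626, 0.0042, 0.0425]
ee_rot: [-3.141, -0.0, 0.048]
wrist_force: [0.4, -1.7, 0.1]
width: 0.0226
```

Emit:
step_arm(increments="0.2 0 0 0 0 0;0 0 0 0 0 0;0 0 0 0 0 0")

```text
time: 40.3
tool_pos: [0.4647, 0.0042, 0.0425]
ee_rot: [3.142, -0.0, 0.049]
wrist_force: [0.6, -1.8, -1.1]
width: 0.0228
```

Run:
```python
from h import *
o=get_obs();rad(*o["tool_pos"][:2],o["ee_rot"][2],*o["wrist_force"][:2]);print(o["wrist_torque"],o["wrist_force"])
```

```text
psi 0.049 S 92.47 mm  lat(want +9.5) 9.56  Fu 0.5 Fv 1.8
[-0.30630598 -0.03998616 -0.17051083] [ 0.59735962 -1.80137397 -1.08222682]
```

Emit:
step_arm(increments="0 0.05 0 0 0 0;0.2 0 0 0 0 0;0 0 0 0 0 0;0 0 0 0 0 0")

```text
time: 40.7
tool_pos: [0.4667, 0.0038, 0.0425]
ee_rot: [3.142, -0.0, 0.049]
wrist_force: [0.1, -1.6, -0.2]
width: 0.0229
```

Emit:
step_arm(increments="0.2 0 0 0 0 0;0 0 0 0 0 0;0 0 0 0 0 0")

```text
time: 41.0
tool_pos: [0.4687, 0.0039, 0.0425]
ee_rot: [3.141, -0.0, 0.049]
wrist_force: [0.1, -1.5, 0.0]
width: 0.0226
```

Run:
```python
from h import *
o=get_obs();rad(*o["tool_pos"][:2],o["ee_rot"][2],*o["wrist_force"][:2]);print(o["wrist_torque"],o["wrist_force"])
```

```text
psi 0.049 S 88.43 mm  lat(want +9.5) 9.00  Fu 0.1 Fv 1.5
[-0.20011964 -0.00723016 -0.10876022] [ 0.13626508 -1.5081287   0.02035956]
```

Emit:
step_arm(increments="0.2 0 0 0 0 0;0.2 0 0 0 0 0;0 0 0 0 0 0;0 0 0 0 0 0")

```text
time: 41.4
tool_pos: [0.4729, 0.0041, 0.0426]
ee_rot: [3.142, -0.001, 0.049]
wrist_force: [-0.1, -0.6, -1.6]
width: 0.023
```

Emit:
step_arm(increments="0.2 0 0 0 0 0;0 0 0 0 0 0;0 0 0 0 0 0")

```text
time: 41.7
tool_pos: [0.4747, 0.0042, 0.0425]
ee_rot: [3.141, -0.0, 0.049]
wrist_force: [0.5, -1.0, 0.2]
width: 0.0228
```

Emit:
step_arm(increments="0.2 0 0 0 0 0;0 0 0 0 0 0;0 0 0 0 0 0")

```text
time: 42.0
tool_pos: [0.4767, 0.0043, 0.0425]
ee_rot: [3.142, -0.0, 0.049]
wrist_force: [0.0, -0.9, -0.0]
width: 0.0225
```

Run:
```python
from h import *
o=get_obs();rad(*o["tool_pos"][:2],o["ee_rot"][2],*o["wrist_force"][:2]);print(o["wrist_torque"],o["wrist_force"])
```

```text
psi 0.049 S 80.45 mm  lat(want +9.5) 9.06  Fu -0.0 Fv 0.9
[-0.11475568 -0.09988625 -0.04101214] [ 0.02681486 -0.93508732 -0.04677152]
```

Emit:
step_arm(increments="0.2 0 0 0 0 0;0 0 0 0 0 0;0 0 0 0 0 0")

```text
time: 42.3
tool_pos: [0.4784, 0.0044, 0.0424]
ee_rot: [3.142, 0.0, 0.049]
wrist_force: [0.2, -1.3, -1.5]
width: 0.0225
```

Emit:
step_arm(increments="0.2 0 0 0 0 0;0 0 0 0 0 0;0 0 0 0 0 0")

```text
time: 42.6
tool_pos: [0.4802, 0.0045, 0.0423]
ee_rot: [-3.142, 0.001, 0.049]
wrist_force: [-1.9, -1.7, -0.1]
width: 0.0227
```

Emit:
step_arm(increments="0.2 0 0 0 0 0;0 0 0 0 0 0;0 0 0 0 0 0")

```text
time: 42.9
tool_pos: [0.4827, 0.0046, 0.0425]
ee_rot: [3.142, -0.0, 0.049]
wrist_force: [-2.5, -0.7, -0.2]
width: 0.0228
```

Emit:
step_arm(increments="0.15 0 0 0 0 0;0 0 0 0 0 0;0 0 0 0 0 0")

```text
time: 43.2
tool_pos: [0.4831, 0.0047, 0.0421]
ee_rot: [-3.142, 0.002, 0.049]
wrist_force: [-6.0, -0.6, -1.3]
width: 0.0225
```

Run:
```python
from h import *
o=get_obs();rad(*o["tool_pos"][:2],o["ee_rot"][2],*o["wrist_force"][:2]);print(o["wrist_torque"],o["wrist_force"])
```

```text
psi 0.049 S 74.03 mm  lat(want +9.5) 9.07  Fu -6.0 Fv 0.3
[-0.21297106  0.8822726  -0.06008478] [-5.96422551 -0.55600889 -1.25961613]
```

Emit:
step_arm(increments="0.12 0 0 0 0 0;0 0 0 0 0 0")

```text
time: 43.4
tool_pos: [0.484, 0.0048, 0.0419]
ee_rot: [-3.141, 0.003, 0.049]
wrist_force: [-5.8, -1.2, -0.5]
width: 0.0224
```

Emit:
step_arm(increments="0.12 0 0 0 0 0;0 0 0 0 0 0")

```text
time: 43.6
tool_pos: [0.4846, 0.0048, 0.0417]
ee_rot: [-3.141, 0.004, 0.049]
wrist_force: [-6.7, -1.0, 0.2]
width: 0.0226
```

Run:
```python
from h import *
o=get_obs();rad(*o["tool_pos"][:2],o["ee_rot"][2],*o["wrist_force"][:2]);print(o["wrist_torque"],o["wrist_force"])
```

```text
psi 0.049 S 72.55 mm  lat(want +9.5) 9.20  Fu -6.7 Fv 0.7
[-0.21290623  1.18198297 -0.01275515] [-6.69021572 -0.99519336  0.15633405]
```

Emit:
step_arm(increments="0.15 0 0 0 0 0;0 0 0 0 0 0")

```text
time: 43.8
tool_pos: [0.4853, 0.0049, 0.0415]
ee_rot: [-3.141, 0.006, 0.049]
wrist_force: [-7.6, -2.1, -0.4]
width: 0.0229
```

Emit:
step_arm(increments="0.15 0 0 0 0 0;0 0 0 0 0 0")

```text
time: 44.0
tool_pos: [0.4868, 0.005, 0.0414]
ee_rot: [-3.141, 0.006, 0.049]
wrist_force: [-7.3, -0.9, 0.6]
width: 0.0229
```

Emit:
step_arm(increments="0.15 0 0 0 0 0;0 0 0 0 0 0")

```text
time: 44.2
tool_pos: [0.4888, 0.0051, 0.0415]
ee_rot: [-3.141, 0.005, 0.049]
wrist_force: [-5.9, -1.2, -0.4]
width: 0.0228
```

Run:
```python
from h import *
o=get_obs();rad(*o["tool_pos"][:2],o["ee_rot"][2],*o["wrist_force"][:2]);print(o["wrist_torque"],o["wrist_force"])
```

```text
psi 0.049 S 68.34 mm  lat(want +9.5) 9.24  Fu -6.0 Fv 0.9
[-0.24068429  1.1827042  -0.01191787] [-5.91560803 -1.21540974 -0.42324367]
```

Emit:
step_arm(increments="0.2 0 0 0 0 0;0 0 0 0 0 0")

```text
time: 44.4
tool_pos: [0.491, 0.0052, 0.0416]
ee_rot: [-3.141, 0.004, 0.049]
wrist_force: [-6.9, -0.4, -1.3]
width: 0.0227
```

Emit:
step_arm(increments="0.2 0 0 0 0 0;0 0 0 0 0 0")

```text
time: 44.6
tool_pos: [0.4931, 0.0053, 0.0416]
ee_rot: [-3.141, 0.004, 0.049]
wrist_force: [-7.2, -1.7, -1.3]
width: 0.0226
```

Emit:
step_arm(increments="0.2 0 0 0 0 0;0 0 0 0 0 0")

```text
time: 44.8
tool_pos: [0.4962, 0.0054, 0.0419]
ee_rot: [-3.141, 0.002, 0.049]
wrist_force: [-4.6, -1.6, -1.6]
width: 0.0225
```

Run:
```python
from h import *
o=get_obs();rad(*o["tool_pos"][:2],o["ee_rot"][2],*o["wrist_force"][:2]);print(o["wrist_torque"],o["wrist_force"])
```

```text
psi 0.049 S 60.97 mm  lat(want +9.5) 9.18  Fu -4.7 Fv 1.3
[-0.14403588  0.81402889  0.04486746] [-4.61651195 -1.56920461 -1.58659329]
```

Emit:
step_arm(increments="0.2 0 0 0 0 0;0 0 0 0 0 0")

```text
time: 45.0
tool_pos: [0.4991, 0.0055, 0.0423]
ee_rot: [-3.142, -0.0, 0.049]
wrist_force: [-2.7, -0.8, -1.0]
width: 0.0229
```

Emit:
step_arm(increments="0.2 0 0 0 0 0;0 0 0 0 0 0")

```text
time: 45.2
tool_pos: [0.5013, 0.0056, 0.0425]
ee_rot: [-3.142, -0.001, 0.049]
wrist_force: [-3.3, -0.9, -0.2]
width: 0.0227
```

Emit:
step_arm(increments="0.2 0 0 0 0 0;0 0 0 0 0 0")

```text
time: 45.4
tool_pos: [0.5036, 0.0056, 0.0426]
ee_rot: [3.142, -0.001, 0.049]
wrist_force: [-2.3, -0.6, -1.3]
width: 0.0227
```

Run:
```python
from h import *
o=get_obs();rad(*o["tool_pos"][:2],o["ee_rot"][2],*o["wrist_force"][:2]);print(o["wrist_torque"],o["wrist_force"])
```

```text
psi 0.049 S 53.56 mm  lat(want +9.5) 9.05  Fu -2.3 Fv 0.5
[-0.09211685  0.48197575  0.03399958] [-2.25483187 -0.57044448 -1.32840154]
```

Emit:
step_arm(increments="0.2 0 0 0 0 0;0 0 0 0 0 0")

```text
time: 45.6
tool_pos: [0.5059, 0.0057, 0.0427]
ee_rot: [3.142, -0.002, 0.049]
wrist_force: [-1.2, -0.7, -1.7]
width: 0.0229
```

Emit:
step_arm(increments="0.2 0 0 0 0 0;0 0 0 0 0 0;0 0 0 0 0 0")

```text
time: 45.9
tool_pos: [0.5076, 0.0058, 0.0427]
ee_rot: [3.142, -0.002, 0.049]
wrist_force: [-2.1, -0.2, -0.9]
width: 0.0227
```

Run:
```python
from h import *
o=get_obs();rad(*o["tool_pos"][:2],o["ee_rot"][2],*o["wrist_force"][:2]);print(o["wrist_torque"],o["wrist_force"])
```

```text
psi 0.049 S 49.55 mm  lat(want +9.5) 8.99  Fu -2.1 Fv 0.1
[-0.08219093  0.3178758   0.04025333] [-2.08723193 -0.21445849 -0.87717449]
```

Emit:
step_arm(increments="0.1 0 0 0 0 0;0 0 0 0 0 0;0 0 0 0 0 0")

```text
time: 46.2
tool_pos: [0.5077, 0.0058, 0.0424]
ee_rot: [3.141, 0.0, 0.049]
wrist_force: [-2.8, -0.1, -0.5]
width: 0.0229
```

Emit:
step_arm(increments="0.1 0 0 0 0 0;0 0 0 0 0 0;0 0 0 0 0 0")

```text
time: 46.5
tool_pos: [0.5085, 0.0059, 0.0423]
ee_rot: [3.142, 0.001, 0.049]
wrist_force: [-4.3, -0.4, -0.7]
width: 0.0228
```

Run:
```python
from h import *
o=get_obs();rad(*o["tool_pos"][:2],o["ee_rot"][2],*o["wrist_force"][:2])
for n in("top","side"): cv2.imwrite(f"pics/{n}v.png",snapshot(n)[:,:,::-1])
```

```text
psi 0.049 S 48.66 mm  lat(want +9.5) 9.04  Fu -4.3 Fv 0.2
```

The force passed its 7.6 N peak, fell away, and is rising slightly again at S = 48.7, where home is about 48, so the bow is seated. Releasing, lifting clear and checking.

Emit:
step_arm(increments="-0.1 0 0 0 0 0;0 0 0 0 0 0;0 0 0 0 0 0")

```text
time: 46.9
tool_pos: [0.5085, 0.0058, 0.0426]
ee_rot: [3.142, -0.001, 0.049]
wrist_force: [-2.7, -0.6, -1.0]
width: 0.0229
```

Emit:
step_arm(increments="0 0 0 0 0 0;0 0 0 0 0 0;0 0 0 0 0 0;0 0 0 0 0 0;0 0 0 0 0 0", claw=-0.1)

```text
time: 47.4
tool_pos: [0.5082, 0.0059, 0.0427]
ee_rot: [3.142, -0.001, 0.049]
wrist_force: [1.1, -0.0, -0.4]
width: 0.0518
```

Emit:
step_arm(increments="0 0 -1 0 0 0;0 0 -2.5 0 0 0;0 0 -2.5 0 0 0;0 0 -2.5 0 0 0;0 0 -2.5 0 0 0")

```text
time: 47.9
tool_pos: [0.508, 0.0058, 0.1544]
ee_rot: [3.141, -0.001, 0.049]
wrist_force: [-0.3, -0.4, 0.1]
width: 0.0515
```

Emit:
step_arm(increments="-3 0 -1 0 0 0;-3 2 0 0 0 0;-3 3 0 0 0 0;-3 4 0 0 0 0;-2 4 0 0 0 0")

```text
time: 48.4
tool_pos: [0.3731, -0.1317, 0.1638]
ee_rot: [3.14, -0.002, 0.05]
wrist_force: [0.8, -0.8, 0.8]
width: 0.0518
```

Emit:
step_arm(increments="0 4 0 0 0 0;0 4 0 0 0 0;0 4 0 0 0 0;0 4 0 0 0 0;0 0 0 0 0 0")

```text
time: 48.9
tool_pos: [0.3817, -0.2947, 0.1625]
ee_rot: [3.14, 0.0, 0.044]
wrist_force: [-0.2, -0.0, 0.6]
width: 0.0518
```

Run:
```python
from h import *
A=np.array([.5575,-.0008]);out=[];y=.049
u=np.array([np.cos(y),np.sin(y),0])
for n in("top","side"):
    im=snapshot(n)[:,:,::-1];cv2.imwrite(f"pics/{n}w.png",im)
    c=np.array([*A,.094]);q=np.array([proj(n,c+s*u) for s in(-.052,0,.04)])
    x0,y0=np.round(q[1]).astype(int)-(28,32)
    a=cv2.resize(im[y0:y0+56,x0:x0+56],(400,400),interpolation=cv2.INTER_CUBIC)
    for l in q:cv2.circle(a,tuple(int(i) for i in (l-(x0,y0)+.5)*400/56),2,(0,0,255),-1)
    out.append(a);print(n,x0,y0,q.round(1).tolist())
cv2.imwrite("pics/fin.png",np.hstack(out));print(get_obs()["time"],get_obs()["tool_pos"],get_obs()["width"])
```

```text
top 234 142 [[262.6, 192.3], [261.7, 173.5], [261.1, 159.3]]
side 238 160 [[247.0, 195.3], [266.4, 192.4], [281.1, 190.2]]
49.0 [ 0.38199011 -0.2910823   0.16276499] 0.051442394903322086
```

View pics/fin.png

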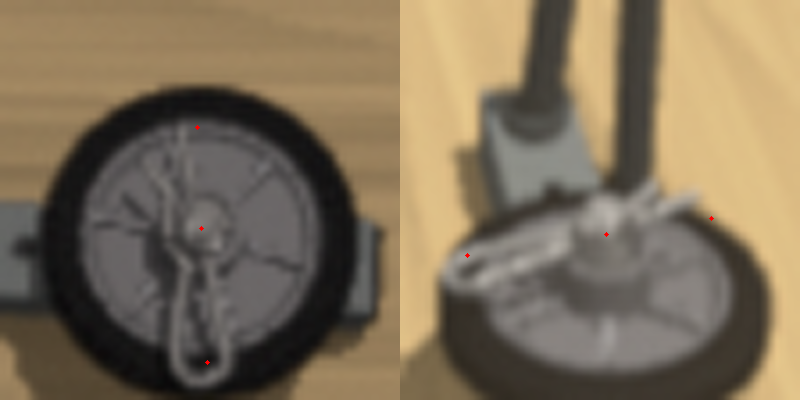

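The final view shows the leg through the axle, with its tip at (182,125) beyond the axle at (205,228). The bow sits round the left side, the eye end at (200,386) is where it should be when home, and the wheel is level. The gripper is well clear, so I'm handing in.

Run:
```python
from h import *
a=cv2.imread("pics/top0raw.png").astype(int);b=cv2.imread("pics/topw.png").astype(int)
# bystander patches unchanged?
for n,(u,v) in dict(washer=(334,388),bolt=(334,188),wrench=(415,177),tape=(567,198),offcut=(288,175),glue=(228,200)).items():
    u,v=int(u/1.5625),int(v/1.5625);print(n,abs(a-b)[v-8:v+8,u-10:u+10].mean().round(1))
print(close_job())
```

```text
washer 10.1
bolt 9.4
wrench 10.0
tape 4.9
offcut 6.8
glue 6.8
the job is handed in; nothing more can be done
None
```

The wheel is on the axle, sitting on the washer, and the R-clip is through the cross hole with its bow sprung round the axle. I handed in at about 49 s of the 72 s allowed; no verdict was given.

**Tool offset:** The reported TCP was 37.4 mm below the real fingertips. My first two tries at the hub closed on nothing because of this. I measured it by touching an empty patch of bench with the fingers shut (up to 22 N), then corrected every later height for it.

**Wheel:** I lowered it slowly. It touched the washer at the height expected for a seated wheel. There was a small sideways force on the axle, about 6 N at most.

**Clip:** I felt round the axle from yaw -0.8, mostly in 0.15 rad steps, until the leg went in at about 0. The bow sprang over at a peak of 7.6 N, and the highest clip force I read was 8.7 N, both well below 20 N. The force fell to about 2 N, then rose slightly as the bow seated.

**Last checks:**
- **Picture:** It shows the leg through the axle, the bow round it, the tip and eye within about 1.5 mm of home, and the wheel level. The clip lies at a yaw of about 0.2 rad, not the 0.05 rad I pushed at, so it turned in the grip or when released.
- **Cameras:** The two cameras disagreed by 2–3 mm, about the stated calibration error.
- **Other things on the bench:** I compared before and after pictures of six of the seven, all but the small clip. The comparison settles nothing: every patch differed a little (5–10 grey levels) and I did not look into why. The arm never came near any of the seven and I felt no contact with them.

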